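Rack the brake pads

ROBOT

A 6-joint arm with a two-finger parallel gripper is mounted at the origin on the work surface. World frame = base frame: x ahead of the robot, y to its left, z up, the work surface at z = 0. Lengths are in m, angles in degrees, forces in N, time in s.
With the tool pointing down it reaches from about 0.35 to 0.875 m from the base axis. Payload 4.2 kg.
Tool frame: the origin (TCP) lies at the very end of the fingers, on their centre line; the grasp point (between the pads) lies 19 mm behind it; z points along the fingers, y is the line along which they close (so a half turn about z gives the same grasp; the last joint's range is limited). The gripper opens to 87 mm and grips with 3 to 60 N. Pads are 19 mm wide; open, the fingers measure 117 mm over their backs; the gripper's body (75 mm by 190 mm) begins 51 mm behind the grasp point.
Start: joints at [88.098, 22.042, 0.453, 0, -68.411, -14.817], TCP at [0.18, 0.599, 0.223] pointing down, gripper open.
Joint ranges: [-179.83, 179.83], [-69.29, 118.12], [-61.27, 80.66], [-181.25, 117.63], [-171.15, -9.14], [-177.46, 177.46]. Speed limits (degrees/s): [159.86, 159.86, 180, 180, 180, 180].

INTERFACE

Orientations are given as a 3x3 rotation matrix whose columns are the frame's x, y, z axes.
In Python, from station import r gives the robot as it stands.
- The arm moves only by the tool jog_arm, never from a script. Its argument "plan" is text: rows parted by semicolons, each of 7 numbers parted by spaces: the shift along the tool's x, y, z normalised to -1 to 1, where 1 is 0.025 m, then the turn, a rotation vector about the tool's x, y, z normalised to -1 to 1, where 1 is 8 degrees, then the closure, from -1 (fully open) to 1 (shut). A call has exactly 10 rows; each row shifts and turns the commanded pose from where the row before left it, along the tool's axes as they then stand; what a row does not reach is not made up. A row lasts 1/10 s, in which the tool goes at most 50 mm and 8.59 degrees, less where a joint would pass 70% of its speed; a pose out of reach is approached as far as the arm can. A call with a number of a shift or a turn outside -1 to 1 is refused whole. A call with a gripper value outside its range is refused whole. The fingers move at their own pace and stop on an object; the grip force is fixed at half the most. Time passes only in rows, so rows that do not move let the fingers close, or fill a call up. It gives the time, the measured TCP pose, the force, the opening and the grip force at its end, in the units of the state.
- r.sense(): the state, without advancing time (a new reading comes with each control period).
- r.capture(name): name is "side" or "top" or "wrist"; returns (picture, depth): 480x640x3 uint8, red, green, blue; 480x640 float32, m along the optical axis (not along the pixel's ray), 0 where there is no reading.
- r.get_calibration(name): a dict with "mtx" (3x3 intrinsics, pixels), "extrinsics" (4x4, takes a point from camera to world coordinates). Camera axes: x right, y up, looking along -z (the intrinsics and any distortion apply to the point x, -y, -z); pixel columns grow to the right and rows downward; lengths in m; the calibration is good to about 2 mm. The wrist camera is an equidistant fisheye: a pixel r from the principal point sees the ray r / f radians off the axis. A picture is of the moment at which its call begins: read the wrist's pose just before it. get_calibration takes no time and is no camera call; for the wrist camera it gives the pose at the moment of the call.
- r.finish_job(): hands the job in; it is judged then, once.
The state is a dict: "time_s": time; "joints": joint angles; "joint_velocities": joint speeds; "effort": joint torques, N m; "tcp_pos": TCP position; "ee_rot": TCP orientation; "wrist_force": force on the tool from outside, world axes, zero at the start; "moment": the same for the moment, N m; "gripper_width": opening from 0.0 (shut) to 1.0 (fully open); "gripper_force": force on a finger pad.
Only numpy, scipy, OpenCV 4.12 (cv2) and the standard library are available. Lean on these libraries where they do the work, as an engineer would, in place of code of your own. Each camera call takes 0.05 s, during which the arm holds its last target. There are 200 camera calls.

TASK

With the tray still out on the bench, stand every brake pad that is on the carton on its long edge in a slot of the tray, one to a slot. Then, with the rack's drop bar swung up out of the way, slide the loaded tray along the bench all the way into the drying rack until its front plate sits flush against the rack, and swing the bar back down until it rests in its catch. Leave the spray can, the wrench and the grease tin where they are.

Things in the scene. Friction and masses are not known exactly. Their poses are not given: they have to be found in the camera images.
- rack_mouth (a point): Blue, wire-topped drying rack, fixed. Point on the bench in the middle of its mouth, in the plane of the side walls' front edges; x points into the rack (the way the tray slides), y left, z up. Inside 120 mm wide, 240 mm deep, wires and header at 62 to 70 mm; no floor, the tray slides on the bench. Walls 8 mm. Two flared guides 26 mm high reach 25 mm out from the mouth.
- latch (a joint): Steel drop bar (latch) that swings in a vertical plane across the mouth of the rack, 14 mm in front of the mouth plane. 0 = closed, level, lying in its U-shaped catch on the +y side of the mouth; grows as the tip swings up; 1.57 = upright; stops at 1.75. The hinge is stiff: the bar stays where it is left.
- latch_hinge (a point): Hinge axis of the bar (axis along x of rack_mouth), at 80 mm on the -y side of the mouth, 66 mm high; same axes as rack_mouth.
- latch_grip (a point): Centre of the bar at a good pinching place 183 mm from the hinge and 23 mm from the free tip, beyond the catch. The bar is 10 mm thick along the hinge axis, 14 mm deep and 206 mm long. Its x is the hinge axis and its y runs along the bar to the tip.
- tray: Loose aluminium tray, origin under the middle of its body, 228 mm long (x), 112 mm wide (y); +x end goes in first, handle at -x. Floor 4 mm, walls to 26 mm. Five slots across it at x = -74, -32, +10, +52, +94 mm, each 22 mm wide (x) and 102 mm long (y), between grey blocks 22 mm high that reach in from the side walls; the middle 50 mm is open to the floor.
- tray_grip (a point): Where to grip the tray's handle: an upright black fin 12 mm thick (y), from x = -120 to -170 mm, 20 to 50 mm high, in the middle of the front plate. This point is at x = -155, y = 0, z = 40 mm in the tray frame.
- tray_stop (a point): The tray's front plate is 130 mm wide, 6 mm thick, from 30 to 75 mm high. This point is on its rear face, at bench height (x = -114 mm in the tray frame); it meets the plane of rack_mouth when the tray is fully home. Same axes as the tray.
- pad1: Car brake pad (dark backing plate with grey lining), 90 mm long (x), 15 mm thick (y), 42 mm high (z), origin at the centre of its underside; starts standing on its long edge on a 3 mm thick sheet of carton.
- pad2: Car brake pad (dark backing plate with grey lining), 90 mm long (x), 15 mm thick (y), 42 mm high (z), origin at the centre of its underside; starts standing on its long edge on a 3 mm thick sheet of carton.
- pad3: Car brake pad (dark backing plate with grey lining), 90 mm long (x), 15 mm thick (y), 42 mm high (z), origin at the centre of its underside; starts standing on its long edge on a 3 mm thick sheet of carton.
- pad4: Car brake pad (dark backing plate with grey lining), 90 mm long (x), 15 mm thick (y), 42 mm high (z), origin at the centre of its underside; starts standing on its long edge on a 3 mm thick sheet of carton.
- pad5: Car brake pad (dark backing plate with grey lining), 90 mm long (x), 15 mm thick (y), 42 mm high (z), origin at the centre of its underside; starts standing on its long edge on a 3 mm thick sheet of carton.
- spray_can: Bystander: red spray can, 62 mm wide, 110 mm tall, origin under its centre.
- wrench: Bystander: steel wrench lying flat, handle towards its -x.
- grease_tin: Bystander: round dark tin, 80 mm wide, 60 mm tall, origin under its centre.
Not all that is in view belongs to the job. Leave any green or yellow look-alike of the pad5 alone.

How it is judged (in metres and radians):
On the way, in this order (a step that is already met when the one before it is completed fails the run):
1. every brake pad stands on its long edge in a slot of the tray while the tray is still out, at least 10 cm short of home (x of pad1 in the frame of tray between -0.09 and 0.108 m and y of pad1 in the frame of tray between -0.012 and 0.012 m and z of pad1 in the frame of tray between -0.005 and 0.012 m and angle between each of pad1, pad2, pad3, pad4, pad5's own z axis and vertical below 0.3 rad and x of pad2 in the frame of tray between -0.09 and 0.108 m and y of pad2 in the frame of tray between -0.012 and 0.012 m and z of pad2 in the frame of tray between -0.005 and 0.012 m and x of pad3 in the frame of tray between -0.09 and 0.108 m and y of pad3 in the frame of tray between -0.012 and 0.012 m and z of pad3 in the frame of tray between -0.005 and 0.012 m and x of pad4 in the frame of tray between -0.09 and 0.108 m and y of pad4 in the frame of tray between -0.012 and 0.012 m and z of pad4 in the frame of tray between -0.005 and 0.012 m and x of pad5 in the frame of tray between -0.09 and 0.108 m and y of pad5 in the frame of tray between -0.012 and 0.012 m and z of pad5 in the frame of tray between -0.005 and 0.012 m and x of tray_stop in the frame of rack_mouth below -0.1 m), for 0.2 s.
2. the loaded tray is slid home, its front plate against the rack (x of pad1 in the frame of tray between -0.09 and 0.108 m and y of pad1 in the frame of tray between -0.012 and 0.012 m and z of pad1 in the frame of tray between -0.005 and 0.012 m and angle between each of pad1, pad2, pad3, pad4, pad5's own z axis and vertical below 0.3 rad and x of pad2 in the frame of tray between -0.09 and 0.108 m and y of pad2 in the frame of tray between -0.012 and 0.012 m and z of pad2 in the frame of tray between -0.005 and 0.012 m and x of pad3 in the frame of tray between -0.09 and 0.108 m and y of pad3 in the frame of tray between -0.012 and 0.012 m and z of pad3 in the frame of tray between -0.005 and 0.012 m and x of pad4 in the frame of tray between -0.09 and 0.108 m and y of pad4 in the frame of tray between -0.012 and 0.012 m and z of pad4 in the frame of tray between -0.005 and 0.012 m and x of pad5 in the frame of tray between -0.09 and 0.108 m and y of pad5 in the frame of tray between -0.012 and 0.012 m and z of pad5 in the frame of tray between -0.005 and 0.012 m and x of tray_stop in the frame of rack_mouth between -0.006 and 0.006 m and y of tray_stop in the frame of rack_mouth between -0.008 and 0.008 m and height (world z) of tray below 0.006 m), for 0.2 s.
3. the drop bar is swung down into its catch (value of joint latch below 0.08 rad), for 0.2 s.
At the end, for the whole second after the job is handed in: Every pad present stands in a tray slot (within 0.3 rad of upright, 12 mm of the floor and centre line); the tray is at rest, its plate within 6 mm of the mouth plane and 8 mm of its centre; the bar is within 0.08 rad of closed (all of step 2 and value of joint latch below 0.08 rad and linear speed of tray below 0.02 m/s); the robot touches nothing.
It fails at once if the spray can is moved more than 3 cm (distance of spray_can from where it was at the start of the episode above 0.03 m).
It fails at once if the wrench is moved more than 3 cm (distance of wrench from where it was at the start of the episode above 0.03 m).
It fails at once if the grease tin is moved more than 3 cm (distance of grease_tin from where it was at the start of the episode above 0.03 m).
Of pad1, pad2, pad3, pad4, pad5 only 3 to 5 are there at a start; the rules pass over those that are not, and their reading is None.
At some moment in a run one of tray may be knocked a few centimetres aside while the robot is not near it.
It also fails if it takes over 210 s, if anything falls off the work surface, if the arm or the gripper's body presses on something with over 40 N, if the wrist force passes 120 N, or if a joint passes its speed limit or range.

## Working session

There is one attempt and no reset: what is moved stays moved. The work goes in short steps, Python scripts to look and compute and a tool call to move; the robot and the scene stay as the last step left them, time stands still between calls to the robot, and variables do not carry over. Pictures are saved under pics/ and viewed, at most 14 in all, crops included, and the job is handed in when it is done.

Besides the shell and the picture viewer there is one more tool, called after ">>>" by a JSON object that holds its "name" and its "arguments". jog_arm: Moves the arm, as the interface text tells. Scaled input: -1 to 1 covers 0.025 m each way for a shift and 8 degrees each way for a turn. Its arguments: {"type":"object","properties":{"plan":{"type":"string"}},"required":["plan"]}

```bash
mkdir -p pics; ls; cat > h.py <<'E'
import numpy as np, cv2
from station import r
def world(name, d, cal):
    K=np.array(cal["mtx"]);T=np.array(cal["extrinsics"])
    v,u=np.mgrid[0:480,0:640]
    x=(u-K[0,2])/K[0,0]*d; y=(v-K[1,2])/K[1,1]*d
    P=np.stack([x,-y,-d,np.ones_like(d)],-1)
    return (P@T.T)[...,:3]
def cap(name):
    cal=r.get_calibration(name); im,d=r.capture(name)
    return im,d,world(name,d,cal),cal
def save(n,im): cv2.imwrite("pics/"+n,im[...,::-1])
E
python3 - <<'E'
from h import *
for n in("top","side"):
    im,d,W,c=cap(n); save(n+"0.png",im); np.savez(n+"0.npz",im=im,d=d,W=W)
    print(n,{k:np.array(v).round(3).tolist() for k,v in c.items() if k in("mtx","extrinsics")},[k for k in c])
s=r.sense();print(s)
E
```

```text
pics
top {'mtx': [[531.306, 0.0, 324.436], [0.0, 531.306, 239.717], [0.0, 0.0, 1.0]], 'extrinsics': [[-0.009, 0.994, -0.109, 0.411], [-1.0, -0.01, -0.009, -0.103], [-0.01, 0.109, 0.994, 0.982], [0.0, 0.0, 0.0, 1.0]]} ['mtx', 'extrinsics']
side {'mtx': [[455.747, 0.0, 328.647], [0.0, 455.747, 228.787], [0.0, 0.0, 1.0]], 'extrinsics': [[0.964, 0.21, -0.162, 0.352], [-0.264, 0.734, -0.626, -0.732], [-0.013, 0.646, 0.763, 0.829], [0.0, 0.0, 0.0, 1.0]]} ['mtx', 'extrinsics']
{'time_s': 0.1, 'joints': array([ 8.80958094e+01,  2.20860479e+01,  3.85683185e-01, -2.44663655e-02,
       -6.84123940e+01, -1.48168453e+01]), 'joint_velocities': array([ 0.02061794, -0.17285172,  0.13431556,  0.06773311,  0.0352731 ,
        0.1663748 ]), 'effort': array([-1.15775029e-05, -3.91690528e+01,  1.87933964e+01,  4.23192546e+00,
        1.34092377e-02, -7.39427514e-05]), 'tcp_pos': array([0.17964938, 0.59804122, 0.2215613 ]), 'ee_rot': array([[ 9.57671628e-01, -2.87862535e-01, -4.62239136e-04],
       [-2.87862881e-01, -9.57669643e-01, -1.95369788e-03],
       [ 1.19724035e-04,  2.00406252e-03, -9.99997985e-01]]), 'wrist_force': array([ 0.22453038,  0.79065515, -0.49887072]), 'moment': array([-0.00703597, -0.01141298, -0.00934946]), 'gripper_force': 0.0, 'gripper_width': 1.001429524338616}
```

View pics/top0.png

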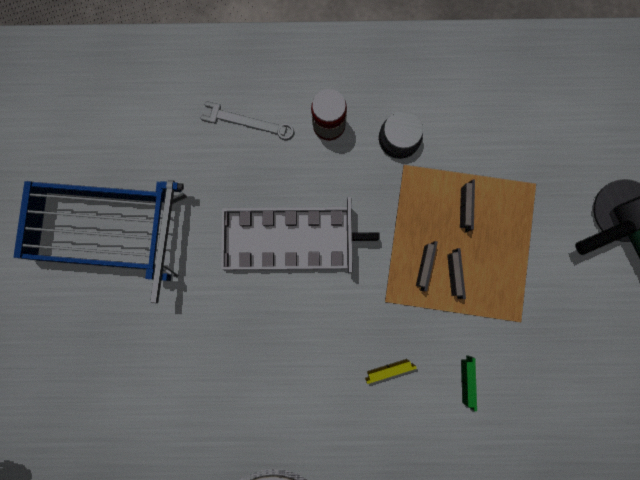

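View pics/side0.png

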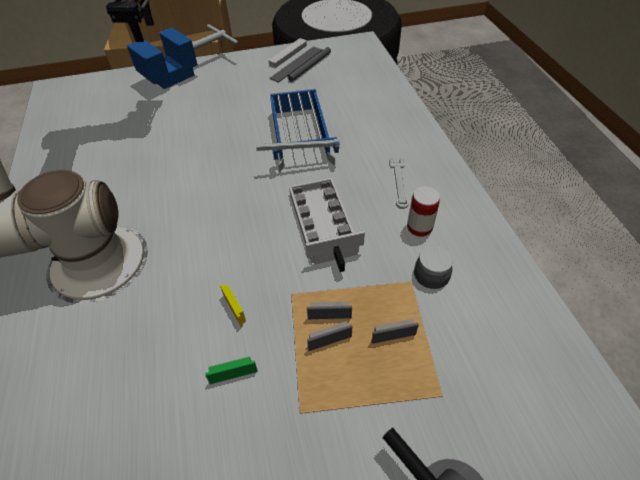

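Top picture: pads on the carton at (468,207), (428,267), (457,274). Look-alikes, not to be taken: green (470,383), yellow (390,371). Tray is at (290,240) with its handle at (366,237), the rack mouth near (155,230), and the bar runs from (175,185) to (155,300).

```bash
cat >> h.py <<'E'
def rect(W,mask):
    P=W[mask][:,:2].astype(np.float32)
    (c,(a,b),ang)=cv2.minAreaRect(P*1000)
    bx=cv2.boxPoints((c,(a,b),ang)); e=[bx[1]-bx[0],bx[2]-bx[1]]; L=max(e,key=np.linalg.norm)
    return np.round(c,1), round(max(a,b),1),round(min(a,b),1), round(float(np.degrees(np.arctan2(L[1],L[0]))),1), int(mask.sum())
def blobs(W,m,minA=60):
    n,l,st,_=cv2.connectedComponentsWithStats(m.astype(np.uint8))
    return [(st[i,:4].tolist(),l==i) for i in range(1,n) if st[i,4]>minA]
E
python3 - <<'E'
from h import *
D=np.load("top0.npz");im,d,W=D["im"],D["d"],D["W"]
z=W[...,2]; print("bench z",[z[v,u].round(4) for v,u in((330,200),(150,500),(420,300),(70,200))])
v,u=np.mgrid[0:480,0:640]
roi=(u>385)&(u<540)&(v>160)&(v<325)
print("carton z",np.median(z[roi]))
for lo,hi in((.036,.06),):
  for b,m in blobs(W,roi&(z>lo)&(z<hi)): print("pad",b,rect(W,m),np.median(z[m]).round(4))
for b,m in blobs(W,(u>360)&(u<490)&(v>345)&(v<420)&(z>.03)&(z<.06)): print("decoy",b,rect(W,m))
roi=(u>210)&(u<385)&(v>190)&(v<290)
m=roi&(z>.012)&(z<.034); print("tray low",rect(W,m))
m=roi&(z>.06)&(z<.09); print("plate",rect(W,m),np.median(z[m]))
m=roi&(z>.042)&(z<.056)&(u>354); print("fin",rect(W,m),np.median(z[m]))
roi=(u>5)&(u<200)&(v>170)&(v<310)
im=im.astype(int); blue=roi&(im[...,2]>im[...,0]+40)&(z>.05)&(z<.09); print("rack",rect(W,blue),np.percentile(z[blue],[5,50,95]))
for a in(185,200,215,230,245,260,275,290,298):
  row=[(uu,W[a,uu].round(3).tolist()) for uu in range(140,195,3) if z[a,uu]>.05]; print(a,row[-5:])
for n,ro in(("can",(305,350,85,140)),("tin",(378,425,110,160)),("wrench",(195,300,95,145))):
  m=(u>ro[0])&(u<ro[1])&(v>ro[2])&(v<ro[3])&(z>.004); print(n,rect(W,m),np.percentile(z[m],95).round(3))
E
```

```text
bench z [np.float64(-0.0004), np.float64(-0.0003), np.float64(-0.003), np.float64(0.0015)]
carton z 0.0009987508138908363
pad [464, 179, 11, 51] (array([ 576.8, -354.1]), 90.3, 17.2, -4.7, 438) 0.0431
pad [419, 241, 19, 50] (array([ 468.4, -276.6]), 90.5, 15.9, -14.4, 422) 0.0434
pad [452, 248, 14, 51] (array([ 452.8, -329.8]), 89.0, 16.3, 4.0, 442) 0.0432
decoy [465, 357, 12, 54] (array([ 261.3, -346.1]), 89.7, 16.7, -0.6, 501)
decoy [366, 361, 51, 23] (array([ 283.7, -206.7]), 89.8, 15.9, -73.7, 466)
tray low (array([520.8, -48.4]), 283.2, 112.5, -90.0, 2808)
plate (array([ 520.9, -138.2]), 128.9, 6.1, -0.0, 276) 0.07330000787928642
fin (array([ 520.8, -169.4]), 41.2, 12.4, -89.8, 174) 0.048657009158268816
rack (array([540.6, 306.4]), 275.7, 170.4, 85.7, 2103) [0.06230834 0.06594847 0.07149649]
185 [(170, [0.609, 0.174, 0.074]), (173, [0.61, 0.169, 0.071]), (176, [0.61, 0.164, 0.069]), (179, [0.611, 0.16, 0.067]), (182, [0.611, 0.155, 0.066])]
200 [(158, [0.585, 0.197, 0.066]), (161, [0.585, 0.192, 0.063]), (167, [0.582, 0.177, 0.076]), (170, [0.583, 0.173, 0.072])]
215 [(155, [0.5
[... 422 characters left out ...]
504, 0.18, 0.078])]
260 [(149, [0.479, 0.208, 0.07]), (152, [0.479, 0.203, 0.071]), (158, [0.478, 0.188, 0.083]), (161, [0.478, 0.183, 0.083])]
275 [(158, [0.452, 0.187, 0.084]), (161, [0.453, 0.185, 0.075]), (164, [0.453, 0.18, 0.074]), (167, [0.453, 0.176, 0.071]), (170, [0.453, 0.176, 0.055])]
290 [(152, [0.427, 0.196, 0.085]), (155, [0.427, 0.191, 0.087]), (158, [0.427, 0.187, 0.083])]
298 [(152, [0.414, 0.196, 0.087]), (155, [0.414, 0.19, 0.087]), (158, [0.414, 0.188, 0.078]), (188, [0.411, -0.103, 0.982])]
can (array([590.3, -89.9]), 354.8, 62.0, -5.7, 1515) 0.111
tin (array([ 586. , -162.6]), 361.7, 78.6, -31.0, 1669) 0.061
wrench (array([631.6, -33.5]), 441.1, 141.7, 35.3, 787) 0.009
```

>>> {"name": "jog_arm", "arguments": {"plan": "0.7 1 0 0 0 0 0;0.7 1 0 0 0 0 0;0.7 1 0 0 0 0 0;0.7 1 0 0 0 0 0;0.7 1 0 0 0 0 0;0.7 1 0 0 0 0 0;0.7 1 0 0 0 0 0;0.7 1 0 0 0 0 0;0.7 1 0 0 0 0 0;0.7 1 0 0 0 0 0"}}

```text
time_s: 1.1
tcp_pos: [0.2755, 0.3072, 0.2223]
ee_rot: [[0.958, -0.288, -0.0], [-0.288, -0.958, -0.001], [-0.0, 0.001, -1.0]]
wrist_force: [0.7, 0.1, -1.2]
gripper_width: 0.498
gripper_force: 0.0
```

>>> {"name": "jog_arm", "arguments": {"plan": "0.7 1 0 0 0 0 0;0.7 1 0 0 0 0 0;0.7 1 0 0 0 0 0;0.7 1 0 0 0 0 0;0.7 1 0 0 0 0 0;0.7 1 0 0 0 0 0;0.7 1 0 0 0 0 0;0.7 1 0 0 0 0 0;0.7 1 0 0 0 0 0;0.7 1 0 0 0 0 0"}}

```text
time_s: 2.1
tcp_pos: [0.371, 0.0177, 0.2224]
ee_rot: [[0.958, -0.288, -0.0], [-0.288, -0.958, 0.0], [-0.0, -0.0, -1.0]]
wrist_force: [0.0, 0.7, 0.3]
gripper_width: 0.493
gripper_force: 0.0
```

>>> {"name": "jog_arm", "arguments": {"plan": "0.7 1 0 0 0 0 0;0.7 1 0 0 0 0 0;0.7 1 0 0 0 0 0;0.7 1 0 0 0 0 0;0.7 1 0 0 0 0 0;0.7 1 0 0 0 0 0;0.7 1 0 0 0 0 0;0.7 1 0 0 0 0 0;0.7 1 0 0 0 0 0;0 0 0 0 0 0 0"}}

```text
time_s: 3.1
tcp_pos: [0.4578, -0.2442, 0.2215]
ee_rot: [[0.957, -0.291, -0.001], [-0.291, -0.957, -0.0], [-0.001, 0.001, -1.0]]
wrist_force: [-2.0, 1.3, -0.4]
gripper_width: 0.505
gripper_force: 0.0
```

```bash
cat >> h.py <<'E'
def go(x,y,z,yaw):
    """print turn and shift (tool frame after the turn) in jog units"""
    s=r.sense(); R=s["ee_rot"]; p=s["tcp_pos"]
    cur=np.degrees(np.arctan2(R[1,0],R[0,0])); t=(cur-yaw+180)%360-180  # tool z is down
    a=np.radians(yaw); X=np.array([np.cos(a),np.sin(a),0]); Y=np.array([np.sin(a),-np.cos(a),0])
    dl=np.array([x,y,z])-p
    print("at",p.round(4),"yaw",cur.round(1),"tilt",R[:2,2].round(3),"F",s["wrist_force"].round(1),"w",round(s["gripper_width"],3),"t",s["time_s"].round(2) if hasattr(s["time_s"],"round") else s["time_s"])
    print("turn units",round(t/8,2),"shift units",(np.array([dl@X,dl@Y,-dl[2]])/.025).round(2))
E
python3 - <<'E'
from h import *
go(.4684,-.2766,.12,-14.4)
im,d=r.capture("wrist"); save("w1.png",im)
E
```

```text
at [ 0.4578 -0.2442  0.2215] yaw -16.9 tilt [-0.001 -0.   ] F [-2.   1.3 -0.4] w 0.505 t 3.1
turn units -0.31 shift units [0.73 1.15 4.06]
```

View pics/w1.png

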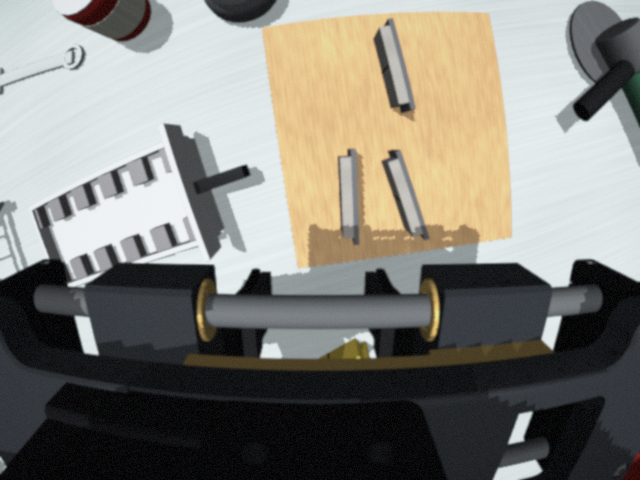

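>>> {"name": "jog_arm", "arguments": {"plan": "0 0 0 0 0 -0.31 0;0.36 0.58 1 0 0 0 0;0.37 0.57 1 0 0 0 0;0 0 1 0 0 0 0;0 0 1 0 0 0 0;0 0 0 0 0 0 0;0 0 0 0 0 0 0;0 0 0 0 0 0 0;0 0 0 0 0 0 0;0 0 0 0 0 0 0"}}

```text
time_s: 4.15
tcp_pos: [0.4684, -0.2742, 0.1237]
ee_rot: [[0.969, -0.246, 0.002], [-0.246, -0.969, -0.001], [0.002, 0.0, -1.0]]
wrist_force: [-0.7, 0.2, -1.1]
gripper_width: 0.501
gripper_force: 0.0
```

```bash
python3 - <<'E'
from h import *
go(.4684,-.2766,.02,-14.4)
im,d=r.capture("wrist"); save("w2.png",im)
E
```

```text
at [ 0.4684 -0.2742  0.1237] yaw -14.2 tilt [ 0.002 -0.001] F [-0.7  0.2 -1.1] w 0.501 t 4.15
turn units 0.02 shift units [0.02 0.1  4.15]
```

The wrist view shows three grey-lined pads on the carton at (350,195), (405,195) and (395,65), the tray at the left, and no green or yellow part on the carton. I'm descending on the first pad.

>>> {"name": "jog_arm", "arguments": {"plan": "0 0.1 1 0 0 0 0;0 0 1 0 0 0 0;0 0 1 0 0 0 0;0 0 0.6 0 0 0 0;0 0 0.5 0 0 0 0;0 0 0 0 0 0 0;0 0 0 0 0 0 0;0 0 0 0 0 0 1;0 0 0 0 0 0 1;0 0 0 0 0 0 1"}}

```text
time_s: 5.2
tcp_pos: [0.4677, -0.2767, 0.0208]
ee_rot: [[0.969, -0.246, 0.001], [-0.246, -0.969, -0.0], [0.001, 0.0, -1.0]]
wrist_force: [-0.8, 0.5, 0.5]
gripper_width: 0.313
gripper_force: 0.0
```

>>> {"name": "jog_arm", "arguments": {"plan": "0 0 0 0 0 0 1;0 0 0 0 0 0 1;0 0 -0.5 0 0 0 1;0 0 -1 0 0 0 1;0 0 -1 0 0 0 1;0 0 -1 0 0 0 1;0 0 -0.5 0 0 -1 1;0 0 0 0 0 -0.8 1;0 0 0 0 0 0 1;0 0 0 0 0 0 1"}}

```text
time_s: 6.2
tcp_pos: [0.4669, -0.2764, 0.1202]
ee_rot: [[1.0, 0.0, -0.0], [0.0, -1.0, 0.0], [-0.0, -0.0, -1.0]]
wrist_force: [-0.4, 0.1, -1.3]
gripper_width: 0.169
gripper_force: 30.0
```

```bash
cat >> h.py <<'E'
def tray():
    """tray pose from the plate and fin in the top picture"""
    im,d,W,c=cap("top"); z=W[...,2]; v,u=np.mgrid[0:480,0:640]
    ok=(d>0)&(u>195)&(u<390)&(v>150)&(v<330)
    P=max((b for b in blobs(W,ok&(z>.064)&(z<.08)&(W[...,0]>.40)&(W[...,0]<.61),80)),key=lambda b:b[1].sum())[1]
    c,L,Wd,a,n=rect(W,P); a=(a+180)%180; th=np.radians(a+90 if a<90 else a-90)
    ex=np.array([np.cos(th),np.sin(th)]); ey=np.array([-ex[1],ex[0]]); o=c/1000+.117*ex
    m=ok&(z>.012)&(z<.034); q=W[m][:,:2]-o; lx,ly=q@ex,q@ey; k=(abs(lx)<.13)&(abs(ly)<.07)
    print("plate",c,L,Wd,"yaw",np.degrees(th).round(1),"origin",o.round(4),"body x",np.percentile(lx[k],[1,99]).round(3),"y",np.percentile(ly[k],[1,99]).round(3))
    return o,ex,ey,np.degrees(th),(im,d,W)
E
python3 - <<'E'
from h import *
o,ex,ey,th,_=tray()
for s in(.010,.052,-.074): print(s,(o+s*ex).round(4))
t=o+.010*ex
go(t[0],t[1],.08,th-90)
E
```

```text
Traceback (most recent call last):
  File "h.py", line 33, in tray
    P=max((b for b in blobs(W,ok&(z>.064)&(z<.08)&(W[...,0]>.40)&(W[...,0]<.61),80)),key=lambda b:b[1].sum())[1]
      ~~~^^^^^^^^^^^^^^^^^^^^^^^^^^^^^^^^^^^^^^^^^^^^^^^^^^^^^^^^^^^^^^^^^^^^^^^^^^^^^^^^^^^^^^^^^^^^^^^^^^^^
ValueError: max() iterable argument is empty
```

```bash
python3 - <<'E'
from h import *
im,d,W,c=cap("top"); save("top1.png",im); np.savez("top1.npz",im=im,d=d,W=W)
E
```

```text
(no output)
```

View pics/top1.png

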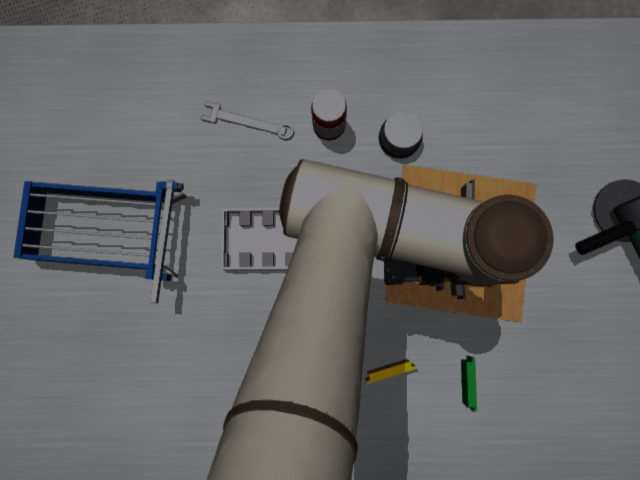

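>>> {"name": "jog_arm", "arguments": {"plan": "0.24 -1 0 0 0 0 1;0.24 -1 0 0 0 0 1;0.24 -1 0 0 0 0 1;0.24 -1 0 0 0 0 1;0.24 -1 0 0 0 0 1;0.24 -1 0 0 0 0 1;0.24 -1 0 0 0 0 1;0.24 -1 0 0 0 0 1;0.24 -1 0 0 0 0 1;0 -0.6 0 0 0 0 1"}}

```text
time_s: 7.3
tcp_pos: [0.5211, -0.0349, 0.1198]
ee_rot: [[1.0, 0.003, -0.0], [0.003, -1.0, -0.0], [-0.0, 0.0, -1.0]]
wrist_force: [0.3, -0.6, -1.8]
gripper_width: 0.175
gripper_force: 30.0
```

>>> {"name": "jog_arm", "arguments": {"plan": "0 -1 0 0 0 0 1;0 0 0 0 0 0 1;0 0 0 0 0 0 1;0 0 0 0 0 0 1;0 0 0 0 0 0 1;0 0 0 0 0 0 1;0 0 0 0 0 0 1;0 0 0 0 0 0 1;0 0 0 0 0 0 1;0 0 0 0 0 0 1"}}

```text
time_s: 8.3
tcp_pos: [0.5205, -0.0114, 0.1201]
ee_rot: [[1.0, 0.003, 0.0], [0.003, -1.0, 0.0], [0.0, -0.0, -1.0]]
wrist_force: [0.2, -0.4, -1.1]
gripper_width: 0.17
gripper_force: 30.0
```

```bash
cat >> h.py <<'E'
def wsee(name,pts=()):
    """wrist picture with world points drawn (equidistant fisheye)"""
    cal=r.get_calibration("wrist"); im,d=r.capture("wrist"); im=im.copy()
    K=np.array(cal["mtx"]);T=np.linalg.inv(np.array(cal["extrinsics"]))
    for p in pts:
        q=T@np.append(p,1); x,y,z=q[0],-q[1],-q[2]; rho=np.hypot(x,y); th=np.arctan2(rho,z)
        cv2.circle(im,(int(K[0,2]+K[0,0]*th*x/rho),int(K[1,2]+K[1,1]*th*y/rho)),3,(255,0,0),1)
    save(name,im)
E
python3 - <<'E'
from h import *
D=np.load("top0.npz")
im,d,W,c=cap("top")
x=abs(im.astype(int)-D["im"]).max(-1)
print("diff front", x[200:280,212:232].mean(), "plate/fin", x[200:275,340:382].mean())
o=np.array([.5209,-.0212])
go(.5209,-.0112,.0225,0)
wsee("w3.png",[(o[0]+sx*.056,o[1]+sy,.026) for sx in(-1,1) for sy in(-.114,.114)]+[(.5209+s*.051,-.0112+k,.022) for s in(-1,1) for k in (-.011,.011)])
E
```

```text
diff front 45.109375 plate/fin 16.413968253968253
at [ 0.5205 -0.0114  0.12  ] yaw 0.2 tilt [-0. -0.] F [ 0.4  1.  -1.2] w 0.17 t 8.35
turn units 0.02 shift units [ 0.02 -0.01  3.9 ]
```

View pics/w3.png

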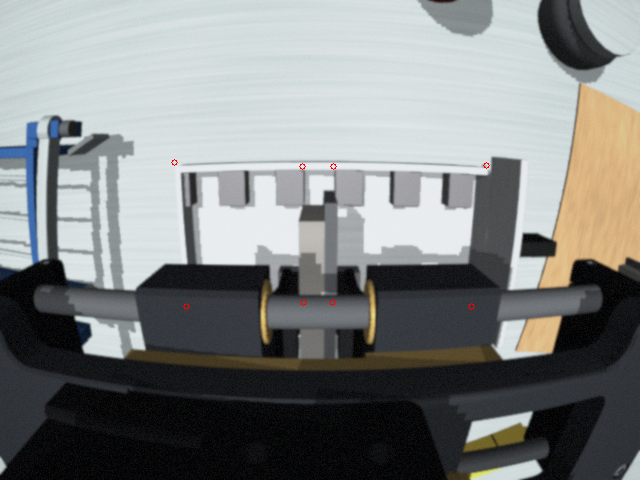

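The slot walls sit at columns 305 and 335, against my drawn ones at 302 and 333. So the slot is about 1 mm towards -y, well within the fit. I'm lowering with that small correction.

>>> {"name": "jog_arm", "arguments": {"plan": "-0.04 0.05 1 0 0 0 1;0 0 1 0 0 0 1;0 0 0.7 0 0 0 1;0 0 0.5 0 0 0 1;0 0 0.4 0 0 0 1;0 0 0.25 0 0 0 1;0 0 0 0 0 0 1;0 0 0 0 0 0 0.4;0 0 0 0 0 0 0.4;0 0 0 0 0 0 0.4"}}

```text
time_s: 9.4
tcp_pos: [0.5202, -0.0125, 0.0246]
ee_rot: [[1.0, 0.003, 0.002], [0.003, -1.0, 0.0], [0.002, -0.0, -1.0]]
wrist_force: [0.6, -0.2, -1.2]
gripper_width: 0.283
gripper_force: 0.0
```

>>> {"name": "jog_arm", "arguments": {"plan": "0 0 0 0 0 0 0.4;0 0 -0.5 0 0 0 0.4;0 0 -1 0 0 0 0.4;0 0 -1 0 0 0 0.4;0 0 -1 0 0 0 0.4;0 0 -0.6 0 0 0 0;0 1 0 0 0 0 0;0 1 0 0 0 0 0;0 1 0 0 0 0 0;0 1 0 0 0 0 0"}}

```text
time_s: 10.4
tcp_pos: [0.5197, -0.1135, 0.1267]
ee_rot: [[1.0, 0.003, 0.001], [0.003, -1.0, 0.0], [0.001, -0.0, -1.0]]
wrist_force: [0.9, -0.7, 0.8]
gripper_width: 0.491
gripper_force: 0.0
```

```bash
python3 - <<'E'
from h import *
go(.4528,-.3298,.12,4)
E
```

```text
at [ 0.5197 -0.1135  0.1267] yaw 0.2 tilt [0.001 0.   ] F [ 0.9 -0.7  0.8] w 0.491 t 10.4
turn units -0.48 shift units [-3.27  8.44  0.27]
```

>>> {"name": "jog_arm", "arguments": {"plan": "0 0 0 0 0 -0.48 0;-0.37 0.94 0 0 0 0 0;-0.36 0.94 0 0 0 0 0;-0.36 0.94 0 0 0 0 0;-0.36 0.94 0 0 0 0 0;-0.36 0.94 0 0 0 0 0;-0.36 0.94 0 0 0 0 0;-0.37 0.94 0 0 0 0 0;-0.36 0.93 0 0 0 0 0;-0.37 0.93 0 0 0 0 0"}}

```text
time_s: 11.4
tcp_pos: [0.4526, -0.3298, 0.1266]
ee_rot: [[0.998, 0.07, 0.0], [0.07, -0.998, -0.0], [0.0, 0.0, -1.0]]
wrist_force: [0.8, -0.7, -0.0]
gripper_width: 0.498
gripper_force: 0.0
```

>>> {"name": "jog_arm", "arguments": {"plan": "0 0 0.6 0 0 0 0;0 0 0.6 0 0 0 0;0 0 0 0 0 0 0;0 0 0 0 0 0 0;0 0 0 0 0 0 0;0 0 0 0 0 0 0;0 0 0 0 0 0 0;0 0 0 0 0 0 0;0 0 0 0 0 0 0;0 0 0 0 0 0 0"}}

```text
time_s: 12.4
tcp_pos: [0.453, -0.3288, 0.0964]
ee_rot: [[0.998, 0.07, 0.0], [0.07, -0.998, -0.0], [0.0, 0.0, -1.0]]
wrist_force: [-0.0, -0.1, -0.2]
gripper_width: 0.504
gripper_force: 0.0
```

```bash
python3 - <<'E'
from h import *
go(.4528,-.3298,.0205,4)
E
```

```text
at [ 0.453  -0.3288  0.0964] yaw 4.0 tilt [ 0. -0.] F [-0.  -0.1 -0.2] w 0.504 t 12.4
turn units 0.0 shift units [-0.01  0.04  3.03]
```

>>> {"name": "jog_arm", "arguments": {"plan": "0 0.04 1 0 0 0 0;0 0 1 0 0 0 0;0 0 0.6 0 0 0 0;0 0 0.45 0 0 0 0;0 0 0 0 0 0 0;0 0 0 0 0 0 0;0 0 0 0 0 0 1;0 0 0 0 0 0 1;0 0 0 0 0 0 1;0 0 0 0 0 0 1"}}

```text
time_s: 13.4
tcp_pos: [0.4532, -0.3299, 0.0205]
ee_rot: [[0.998, 0.07, 0.001], [0.07, -0.998, -0.0], [0.001, 0.0, -1.0]]
wrist_force: [0.1, 0.5, -0.0]
gripper_width: 0.225
gripper_force: 0.0
```

>>> {"name": "jog_arm", "arguments": {"plan": "0 0 0 0 0 0 1;0 0 0 0 0 0 1;0 0 -0.5 0 0 0 1;0 0 -1 0 0 0 1;0 0 -1 0 0 0 1;0 0 -1 0 0 0 1;0 0 -0.5 0 0 0.5 1;0 0 0 0 0 0 1;0 0 0 0 0 0 1;0 0 0 0 0 0 1"}}

```text
time_s: 14.4
tcp_pos: [0.4522, -0.3294, 0.119]
ee_rot: [[1.0, 0.001, -0.002], [0.001, -1.0, 0.001], [-0.002, -0.001, -1.0]]
wrist_force: [-0.3, -0.8, -1.0]
gripper_width: 0.169
gripper_force: 30.0
```

```bash
python3 - <<'E'
from h import *
go(.5209,.0298,.12,0)
E
```

```text
at [ 0.4522 -0.3294  0.119 ] yaw 0.0 tilt [-0.002  0.001] F [-0.3 -0.8 -1. ] w 0.169 t 14.4
turn units 0.0 shift units [  2.75 -14.37  -0.04]
```

>>> {"name": "jog_arm", "arguments": {"plan": "0.27 -1 0 0 0 0 1;0.27 -1 0 0 0 0 1;0.27 -1 0 0 0 0 1;0.27 -1 0 0 0 0 1;0.27 -1 0 0 0 0 1;0.27 -1 0 0 0 0 1;0.27 -1 0 0 0 0 1;0.27 -1 0 0 0 0 1;0.27 -1 0 0 0 0 1;0.27 -1 0 0 0 0 1"}}

```text
time_s: 15.4
tcp_pos: [0.52, -0.0788, 0.1189]
ee_rot: [[1.0, 0.001, -0.003], [0.001, -1.0, -0.0], [-0.003, 0.0, -1.0]]
wrist_force: [-0.5, -0.3, -1.2]
gripper_width: 0.17
gripper_force: 30.0
```

>>> {"name": "jog_arm", "arguments": {"plan": "0.05 -1 0 0 0 0 1;0 -1 0 0 0 0 1;0 -1 0 0 0 0 1;0 -1 0 0 0 0 1;0 -0.37 0 0 0 0 1;0 0 0 0 0 0 1;0 0 0 0 0 0 1;0 0 0 0 0 0 1;0 0 0 0 0 0 1;0 0 0 0 0 0 1"}}

```text
time_s: 16.4
tcp_pos: [0.5217, 0.0287, 0.12]
ee_rot: [[1.0, -0.001, -0.0], [-0.001, -1.0, -0.0], [-0.0, 0.0, -1.0]]
wrist_force: [0.5, -0.5, -0.8]
gripper_width: 0.172
gripper_force: 30.0
```

```bash
python3 - <<'E'
from h import *
o=np.array([.5199,-.0222])
go(.5199,.0298,.0225,0)
wsee("w4.png",[(o[0]+sx*.056,o[1]+sy,.026) for sx in(-1,1) for sy in(-.114,.114)]+[(o[0]+s*.051,.0298+k,.022) for s in(-1,1) for k in (-.011,.011)])
E
```

```text
at [0.5217 0.0287 0.12  ] yaw -0.1 tilt [-0. -0.] F [ 0.5 -0.5 -0.8] w 0.172 t 16.4
turn units -0.01 shift units [-0.07 -0.04  3.9 ]
```

View pics/w4.png

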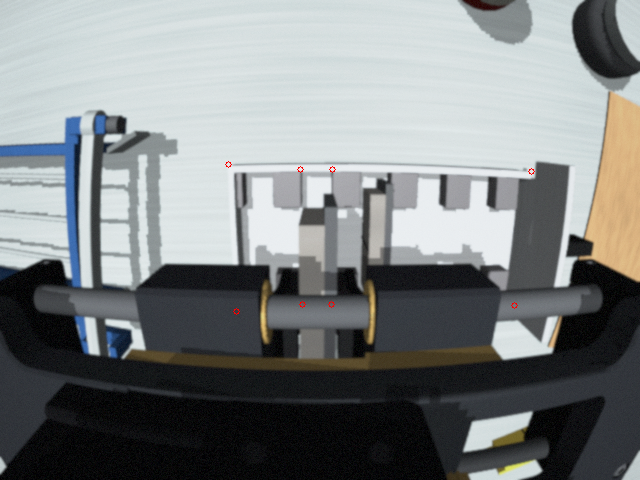

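The drawn slot at (301–332,169) matches the picture, and the first pad stands upright at (375,220). I'm lowering the second.

>>> {"name": "jog_arm", "arguments": {"plan": "-0.06 -0.03 1 0 0 0 1;0 0 1 0 0 0 1;0 0 0.7 0 0 0 1;0 0 0.5 0 0 0 1;0 0 0.4 0 0 0 1;0 0 0.25 0 0 0 1;0 0 0 0 0 0 1;0 0 0 0 0 0 0.5;0 0 0 0 0 0 0.5;0 0 0 0 0 0 0.5"}}

```text
time_s: 17.45
tcp_pos: [0.5209, 0.0304, 0.0246]
ee_rot: [[1.0, 0.0, 0.002], [0.0, -1.0, 0.001], [0.002, -0.001, -1.0]]
wrist_force: [-0.5, -0.4, -0.5]
gripper_width: 0.244
gripper_force: 0.0
```

>>> {"name": "jog_arm", "arguments": {"plan": "0 0 0 0 0 0 0.5;0 0 -0.5 0 0 0 0.5;0 0 -1 0 0 0 0.5;0 0 -1 0 0 0 0.5;0 0 -1 0 0 0 0.5;0 0 -0.6 0 0 0 0;0.2 1 0 0 0 0 0;0.2 1 0 0 0 0 0;0.2 1 0 0 0 0 0;0.2 1 0 0 0 0 0"}}

```text
time_s: 18.45
tcp_pos: [0.5404, -0.0707, 0.1267]
ee_rot: [[1.0, 0.0, 0.001], [0.0, -1.0, 0.0], [0.001, -0.0, -1.0]]
wrist_force: [0.7, 0.1, 1.4]
gripper_width: 0.489
gripper_force: 0.0
```

```bash
python3 - <<'E'
from h import *
go(.5768,-.3541,.12,-4.7)
E
```

```text
at [ 0.5404 -0.0707  0.1267] yaw 0.0 tilt [0.001 0.   ] F [0.7 0.1 1.4] w 0.489 t 18.45
turn units 0.59 shift units [ 2.38 11.18  0.27]
```

>>> {"name": "jog_arm", "arguments": {"plan": "0 0 0 0 0 0.59 0;0.2 1 0 0 0 0 0;0.2 1 0 0 0 0 0;0.2 1 0 0 0 0 0;0.2 1 0 0 0 0 0;0.2 1 0 0 0 0 0;0.2 1 0 0 0 0 0;0.2 1 0 0 0 0 0;0.2 1 0 0 0 0 0;0.2 1 0 0 0 0 0"}}

```text
time_s: 19.45
tcp_pos: [0.5666, -0.2988, 0.1265]
ee_rot: [[0.997, -0.082, 0.0], [-0.082, -0.997, 0.0], [0.0, -0.0, -1.0]]
wrist_force: [0.1, -0.3, -0.2]
gripper_width: 0.501
gripper_force: 0.0
```

>>> {"name": "jog_arm", "arguments": {"plan": "0.2 1 0 0 0 0 0;0.2 1 0 0 0 0 0;0.18 0.18 0.6 0 0 0 0;0.2 0 0.6 0 0 0 0;0 0 0 0 0 0 0;0 0 0 0 0 0 0;0 0 0 0 0 0 0;0 0 0 0 0 0 0;0 0 0 0 0 0 0;0 0 0 0 0 0 0"}}

```text
time_s: 20.45
tcp_pos: [0.5817, -0.3535, 0.0968]
ee_rot: [[0.997, -0.082, 0.001], [-0.082, -0.997, -0.0], [0.001, 0.0, -1.0]]
wrist_force: [1.4, 0.1, 0.4]
gripper_width: 0.503
gripper_force: 0.0
```

```bash
python3 - <<'E'
from h import *
go(.5768,-.3541,.0205,-4.7)
E
```

```text
at [ 0.5817 -0.3535  0.0968] yaw -4.7 tilt [ 0.001 -0.   ] F [1.4 0.1 0.4] w 0.503 t 20.45
turn units -0.0 shift units [-0.2   0.04  3.05]
```

>>> {"name": "jog_arm", "arguments": {"plan": "-0.2 0.04 0.9 0 0 0 0;0 0 1 0 0 0 0;0 0 0.7 0 0 0 0;0 0 0.45 0 0 0 0;0 0 0 0 0 0 0;0 0 0 0 0 0 0;0 0 0 0 0 0 1;0 0 0 0 0 0 1;0 0 0 0 0 0 1;0 0 0 0 0 0 1"}}

```text
time_s: 21.45
tcp_pos: [0.5767, -0.3544, 0.0206]
ee_rot: [[0.997, -0.082, 0.001], [-0.082, -0.997, -0.0], [0.001, 0.0, -1.0]]
wrist_force: [-0.2, -0.1, -0.1]
gripper_width: 0.223
gripper_force: 0.0
```

>>> {"name": "jog_arm", "arguments": {"plan": "0 0 0 0 0 0 1;0 0 0 0 0 0 1;0 0 -0.5 0 0 0 1;0 0 -1 0 0 0 1;0 0 -1 0 0 0 1;0 0 -1 0 0 0 1;0 0 -0.5 0 0 -0.59 1;0 0 0 0 0 0 1;0 0 0 0 0 0 1;0 0 0 0 0 0 1"}}

```text
time_s: 22.45
tcp_pos: [0.5756, -0.3538, 0.1186]
ee_rot: [[1.0, -0.001, -0.003], [-0.001, -1.0, 0.001], [-0.003, -0.001, -1.0]]
wrist_force: [-0.1, -0.6, -1.3]
gripper_width: 0.167
gripper_force: 30.0
```

```bash
python3 - <<'E'
from h import *
go(.5199,-.0962,.12,0)
E
```

```text
at [ 0.5756 -0.3538  0.1186] yaw -0.1 tilt [-0.003  0.001] F [-0.1 -0.6 -1.3] w 0.167 t 22.45
turn units -0.01 shift units [ -2.23 -10.31  -0.06]
```

>>> {"name": "jog_arm", "arguments": {"plan": "-0.22 -1 0 0 0 0 1;-0.22 -1 0 0 0 0 1;-0.22 -1 0 0 0 0 1;-0.22 -1 0 0 0 0 1;-0.22 -1 0 0 0 0 1;-0.22 -1 0 0 0 0 1;-0.22 -1 0 0 0 0 1;-0.22 -1 0 0 0 0 1;-0.22 -1 0 0 0 0 1;-0.22 -1 0 0 0 0 1"}}

```text
time_s: 23.45
tcp_pos: [0.5205, -0.1034, 0.119]
ee_rot: [[1.0, -0.001, -0.002], [-0.001, -1.0, -0.0], [-0.002, 0.0, -1.0]]
wrist_force: [0.5, -0.2, -1.4]
gripper_width: 0.168
gripper_force: 30.0
```

>>> {"name": "jog_arm", "arguments": {"plan": "0 -0.31 0 0 0 0 1;0 0 0 0 0 0 1;0 0 0 0 0 0 1;0 0 0 0 0 0 1;0 0 0 0 0 0 1;0 0 0 0 0 0 1;0 0 0 0 0 0 1;0 0 0 0 0 0 1;0 0 0 0 0 0 1;0 0 0 0 0 0 1"}}

```text
time_s: 24.45
tcp_pos: [0.5215, -0.0965, 0.1201]
ee_rot: [[1.0, 0.0, 0.0], [0.0, -1.0, 0.0], [0.0, -0.0, -1.0]]
wrist_force: [-0.0, -0.2, -1.4]
gripper_width: 0.167
gripper_force: 30.0
```

```bash
python3 - <<'E'
from h import *
o=np.array([.5199,-.0222])
go(.5199,-.0962,.0225,0)
wsee("w5.png",[(o[0]+sx*.056,o[1]+sy,.026) for sx in(-1,1) for sy in(-.114,.114)]+[(o[0]+s*.051,-.0962+k,.022) for s in(-1,1) for k in (-.011,.011)])
E
```

```text
at [ 0.5215 -0.0965  0.1201] yaw 0.0 tilt [0. 0.] F [-0.  -0.2 -1.4] w 0.167 t 24.45
turn units 0.0 shift units [-0.06 -0.01  3.9 ]
```

View pics/w5.png

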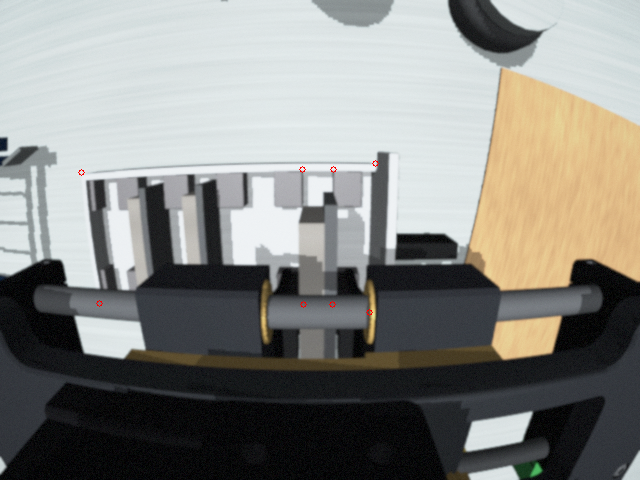

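The slot gap at columns 303–334 agrees with the drawn 302–333, and the two earlier pads stand at (150,230) and (200,230). I'm lowering the third.

>>> {"name": "jog_arm", "arguments": {"plan": "-0.06 0 1 0 0 0 1;0 0 1 0 0 0 1;0 0 0.7 0 0 0 1;0 0 0.5 0 0 0 1;0 0 0.4 0 0 0 1;0 0 0.25 0 0 0 1;0 0 0 0 0 0 1;0 0 0 0 0 0 0.5;0 0 0 0 0 0 0.5;0 0 0 0 0 0 0.5"}}

```text
time_s: 25.5
tcp_pos: [0.5206, -0.0965, 0.0246]
ee_rot: [[1.0, 0.0, 0.002], [0.0, -1.0, 0.0], [0.002, -0.0, -1.0]]
wrist_force: [-0.1, -0.1, 0.7]
gripper_width: 0.244
gripper_force: 0.0
```

>>> {"name": "jog_arm", "arguments": {"plan": "0 0 0 0 0 0 0.5;0 0 -0.5 0 0 0 0.5;0 0 -1 0 0 0 0.5;0 0 -1 0 0 0 0.5;0 0 -1 0 0 0 0.5;0 0 -1 0 0 0 0.5;-0.5 -1 -0.5 0 0 0 -0.5;-0.7 -1 -0.5 0 0 0 -0.5;-0.7 -1 0 0 0 0 -0.5;-0.7 -1 0 0 0 0 -0.5"}}

```text
time_s: 26.5
tcp_pos: [0.4546, 0.0043, 0.1629]
ee_rot: [[1.0, -0.0, 0.003], [-0.0, -1.0, 0.001], [0.003, -0.001, -1.0]]
wrist_force: [0.6, -0.5, -0.0]
gripper_width: 0.533
gripper_force: 0.0
```

```bash
python3 - <<'E'
from h import *
D=np.load("top0.npz");im,d,W=D["im"].astype(int),D["d"],D["W"]; z=W[...,2]
v,u=np.mgrid[0:480,0:640]
roi=(d>0)&(u>5)&(u<200)&(v>170)&(v<310)
blue=roi&(im[...,2]>im[...,0]+40)
m=blue&(z>.05)&(z<.09)
# long side walls: outer lines, away from front hardware
P=W[m][:,:2]
for nm,k in(("+x wall",P[:,0]>.575),("-x wall",P[:,0]<.5)):
    q=P[k&(P[:,1]<.42)&(P[:,1]>.22)]
    f=np.polyfit(q[:,1],q[:,0],1); print(nm,len(q),"x at y=.2:",np.polyval(f,.2).round(4),"yaw",90-np.degrees(np.arctan(f[0])).round(2))
B=P[(P[:,1]<.225)&(P[:,1]>.17)]; print("front blue",rect(W,m&(W[...,1]<.235)))
# bar: non blue top of z>.066 in front
b=roi&~blue&(z>.068)&(z<.1)&(W[...,1]>.165)&(W[...,1]<.2)
q=W[b]; f=np.polyfit(q[:,0],q[:,1],1); g=np.polyfit(q[:,0],q[:,2],1); print("bar y=",f.round(4),"z=",g.round(4),"x range",q[:,0].min().round(3),q[:,0].max().round(3))
go(.43,.19,.2,-5)
E
```

```text
+x wall 463 x at y=.2: 0.5962 yaw 84.79
-x wall 475 x at y=.2: 0.4678 yaw 84.72
front blue (array([532.9, 204.4]), 170.4, 71.2, -4.3, 704)
bar y= [-0.0806  0.2244] z= [-0.0693  0.114 ] x range 0.407 0.619
at [0.4546 0.0043 0.1629] yaw -0.0 tilt [0.003 0.001] F [ 0.6 -0.5 -0. ] w 0.533 t 26.5
turn units 0.62 shift units [-1.63 -7.32 -1.49]
```

```bash
python3 - <<'E'
from h import *
go(.429,.191,.15,-5.25)
t=np.radians(np.arange(4.5,96,5)); 
for a,b in zip(t[:-1],t[1:]): print("%.2f 0 %.2f"%(.183*(np.cos(a)-np.cos(b))/.025,-.183*(np.sin(b)-np.sin(a))/.025),end="; ")
E
```

```text
at [0.4546 0.0043 0.1629] yaw -0.0 tilt [0.003 0.001] F [ 0.6 -0.5 -0. ] w 0.533 t 26.5
turn units 0.65 shift units [-1.7  -7.34  0.51]
0.08 0 -0.63; 0.13 0 -0.62; 0.19 0 -0.61; 0.24 0 -0.59; 0.29 0 -0.57; 0.34 0 -0.54; 0.38 0 -0.51; 0.43 0 -0.47; 0.47 0 -0.44; 0.50 0 -0.39; 0.54 0 -0.35; 0.56 0 -0.30; 0.59 0 -0.25; 0.61 0 -0.20; 0.62 0 -0.14; 0.63 0 -0.09; 0.64 0 -0.03; 0.64 0 0.02;
```

>>> {"name": "jog_arm", "arguments": {"plan": "0 0 0 0 0 0.65 0;-0.22 -0.92 0 0 0 0 0;-0.22 -0.92 0 0 0 0 0;-0.21 -0.92 0 0 0 0 0;-0.21 -0.92 0 0 0 0 0;-0.21 -0.92 0.1 0 0 0 0;-0.21 -0.92 0.2 0 0 0 0;-0.21 -0.92 0.2 0 0 0 0;-0.21 -0.9 0 0 0 0 0;0 0 0 0 0 0 0"}}

```text
time_s: 27.5
tcp_pos: [0.4295, 0.1921, 0.1498]
ee_rot: [[0.996, -0.087, 0.002], [-0.087, -0.996, 0.001], [0.002, -0.001, -1.0]]
wrist_force: [1.0, -1.1, 0.8]
gripper_width: 0.494
gripper_force: 0.0
```

```bash
python3 - <<'E'
from h import *
go(.429,.191,.06,-5.25)
a=np.radians(-5.25); dr=np.array([-np.cos(a),-np.sin(a),0]); h=np.array([.611,.174,.066])
wsee("w6.png",[h+dr*k+[0,0,.02*k/.206] for k in(0,.183,.206)])
im,d,W,c=cap("top"); z=W[...,2]; v,u=np.mgrid[0:480,0:640]
roi=(d>0)&(u>195)&(u<390)&(v>150)&(v<330)
for b,m in blobs(W,roi&(z>.037)&(z<.053)): print(b,rect(W,m),np.median(z[m]).round(3))
save("top2.png",im)
E
```

```text
at [0.4295 0.1921 0.1498] yaw -5.0 tilt [0.002 0.001] F [ 1.  -1.1  0.8] w 0.494 t 27.5
turn units 0.03 shift units [-0.02  0.05  3.59]
[250, 213, 9, 50] (array([519.3,  30.7]), 88.1, 14.9, 0.3, 404) 0.044
[274, 212, 9, 51] (array([520.2, -12. ]), 89.7, 14.7, 0.2, 411) 0.044
[321, 212, 9, 50] (array([520. , -95.8]), 88.2, 14.2, -0.5, 382) 0.044
[352, 232, 27, 8] (array([ 520.7, -166.9]), 46.9, 12.4, 89.7, 208) 0.048
```

View pics/w6.png

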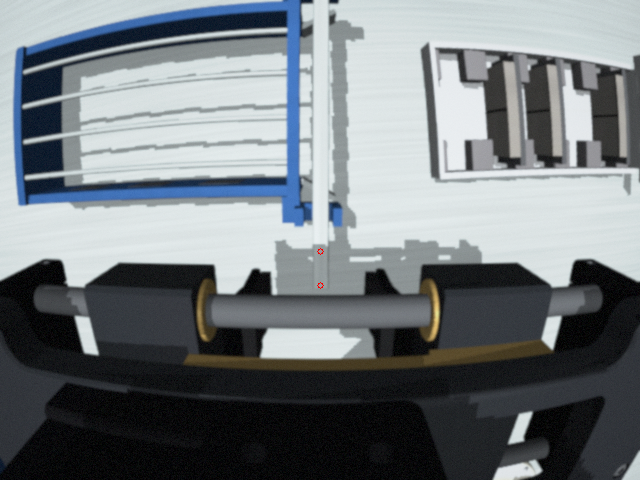

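All three pads stand in the tray, top face 44–46 mm high and on the centre line. The bar runs along column 320, with its tip drawn at (320,285) and the grip point at (320,251), clear of the catch at (312,215).

>>> {"name": "jog_arm", "arguments": {"plan": "0 0.05 1 0 0 0.03 0;0 0 1 0 0 0 0;0 0 1 0 0 0 0;0 0 0.5 0 0 0 0;0 0 0 0 0 0 0;0 0 0 0 0 0 1;0 0 0 0 0 0 1;0 0 0 0 0 0 1;0 0 0 0 0 0 1;0 0 0 0 0 0 1"}}

```text
time_s: 28.6
tcp_pos: [0.4296, 0.1896, 0.0618]
ee_rot: [[0.995, -0.095, 0.002], [-0.095, -0.995, 0.002], [0.001, -0.002, -1.0]]
wrist_force: [-5.5, 12.5, -0.0]
gripper_width: 0.131
gripper_force: 5.6
```

>>> {"name": "jog_arm", "arguments": {"plan": "0 0 0 0 0 0 1;0.08 0 -0.63 0 0 0 1;0.13 0 -0.62 0 0 0 1;0.19 0 -0.61 0 0 0 1;0.24 0 -0.59 0 0 0 1;0.29 0 -0.57 0 0 0 1;0.34 0 -0.54 0 0 0 1;0 0 0 0 0 0 1;0 0 0 0 0 0 1;0 0 0 0 0 0 1"}}

```text
time_s: 29.6
tcp_pos: [0.4614, 0.1877, 0.1506]
ee_rot: [[0.996, -0.094, 0.003], [-0.094, -0.996, 0.004], [0.002, -0.004, -1.0]]
wrist_force: [-0.7, 5.9, 2.4]
gripper_width: 0.113
gripper_force: 30.0
```

>>> {"name": "jog_arm", "arguments": {"plan": "0.38 0 -0.51 0 0 0 1;0.43 0 -0.47 0 0 0 1;0.47 0 -0.44 0 0 0 1;0.5 0 -0.39 0 0 0 1;0.54 0 -0.35 0 0 0 1;0.56 0 -0.3 0 0 0 1;0.59 0 -0.25 0 0 0 1;0.61 0 -0.2 0 0 0 1;0 0 0 0 0 0 1;0 0 0 0 0 0 1"}}

```text
time_s: 30.6
tcp_pos: [0.5624, 0.1785, 0.2216]
ee_rot: [[0.996, -0.094, 0.0], [-0.094, -0.996, 0.003], [-0.0, -0.003, -1.0]]
wrist_force: [1.2, 8.5, -2.1]
gripper_width: 0.113
gripper_force: 30.0
```

>>> {"name": "jog_arm", "arguments": {"plan": "0.62 0 -0.14 0 0 0 1;0.63 0 -0.09 0 0 0 1;0.64 0 -0.03 0 0 0 1;0.64 0 0.02 0 0 0 1;0.3 0 0.02 0 0 0 1;0 0 0 0 0 0 1;0 0 0 0 0 0 1;0 0 0 0 0 0 1;0 0 0 0 0 0 1;0 0 0 0 0 0 1"}}

```text
time_s: 31.6
tcp_pos: [0.6323, 0.1721, 0.2271]
ee_rot: [[0.996, -0.093, -0.0], [-0.093, -0.996, 0.003], [-0.001, -0.003, -1.0]]
wrist_force: [-0.3, 6.6, 0.2]
gripper_width: 0.114
gripper_force: 30.0
```

>>> {"name": "jog_arm", "arguments": {"plan": "0 0 0 0 0 0 0.3;0 0 0 0 0 0 0.3;0 0 0 0 0 0 0.3;0 0 -0.6 0 0 0 0.3;0 0 -0.8 0 0 0 0.3;0 0 -0.8 0 0 0 0.3;0 0 -0.8 0 0 0 0.3;-0.6 1 0 0 0 0 0.3;-0.6 1 0 0 0 0 0.3;-0.6 1 0 0 0 0 0.3"}}

```text
time_s: 32.6
tcp_pos: [0.5799, 0.0977, 0.3033]
ee_rot: [[0.995, -0.095, -0.001], [-0.095, -0.995, -0.001], [-0.001, 0.001, -1.0]]
wrist_force: [-0.3, -0.1, -0.0]
gripper_width: 0.345
gripper_force: 0.0
```

>>> {"name": "jog_arm", "arguments": {"plan": "-0.4 1 0.4 0 0 0 0;-0.4 1 0.4 0 0 0 0;-0.3 1 0.5 0 0 0 0;-0.2 1 0.5 0 0 0 0;-0.2 1 0.5 0 0 0 0;0 1 0.5 0 0 0 0;0 1 0.5 0 0 0 0;0 1 0.5 0 0 -0.63 0;0 0 0.3 0 0 0 0;0 0 0 0 0 0 0"}}

```text
time_s: 33.6
tcp_pos: [0.5235, -0.0972, 0.1998]
ee_rot: [[1.0, -0.01, -0.003], [-0.01, -1.0, -0.0], [-0.003, 0.0, -1.0]]
wrist_force: [-0.4, -0.4, -0.7]
gripper_width: 0.501
gripper_force: 0.0
```

```bash
python3 - <<'E'
from h import *
im,d,W,c=cap("side"); save("side1.png",im)
im,d,W,c=cap("top"); z=W[...,2]; v,u=np.mgrid[0:480,0:640]
roi=(d>0)&(u>195)&(u<390)&(v>150)&(v<330)
for b,m in blobs(W,roi&(z>.037)&(z<.053)): print(b,rect(W,m),np.median(z[m]).round(3))
go(.5199,-.184,.12,0)
E
```

```text
[250, 237, 9, 26] (array([497.6,  30.7]), 44.6, 14.3, 0.0, 199) 0.045
[274, 237, 9, 26] (array([497.5, -12.2]), 44.6, 14.6, -0.1, 205) 0.044
[321, 237, 9, 25] (array([497.6, -95.6]), 43.3, 14.3, -0.6, 200) 0.044
at [ 0.5248 -0.0963  0.2013] yaw -0.4 tilt [ 0. -0.] F [ 0.3  0.  -0.4] w 0.5 t 33.7
turn units -0.05 shift units [-0.2   3.51  3.25]
```

View pics/side1.png

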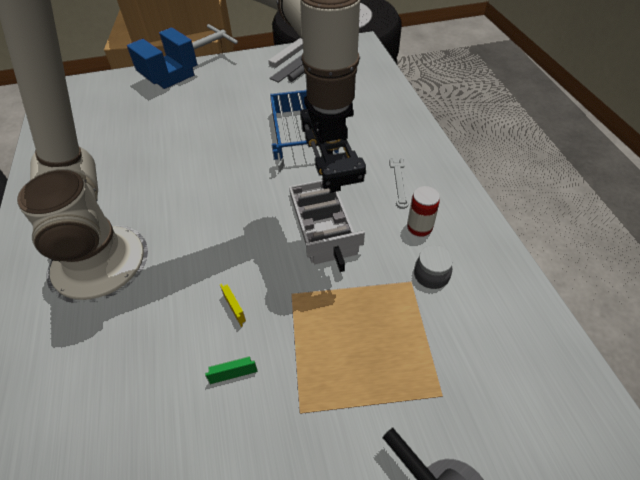

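>>> {"name": "jog_arm", "arguments": {"plan": "-0.2 1 0 0 0 0 0;0 1 0 0 0 1 0;0 0 0 0 0 1 0;0 0 0 0 0 1 0;0 0 0 0 0 1 0;0 0 0 0 0 1 0;0 0 0 0 0 1 0;0 0 0 0 0 1 0;0 0 0 0 0 1 0;0 0 0 0 0 1 0"}}

```text
time_s: 34.7
tcp_pos: [0.52, -0.1456, 0.202]
ee_rot: [[0.298, -0.955, 0.002], [-0.955, -0.298, -0.0], [0.001, -0.002, -1.0]]
wrist_force: [0.5, 0.3, -0.2]
gripper_width: 0.5
gripper_force: 0.0
```

>>> {"name": "jog_arm", "arguments": {"plan": "0 0 0 0 0 1 0;0 0 0 0 0 1 0;0 0 0 0 0 0.2 0;0 0 0 0 -0.75 0 0;0 0 0 0 -0.75 0 0;0 0 0 0 0 0 0;0 0 0 0 0 0 0;0 0 0 0 0 0 0;0 0 0 0 0 0 0;0 0 0 0 0 0 0"}}

```text
time_s: 35.7
tcp_pos: [0.5191, -0.1458, 0.2011]
ee_rot: [[0.002, -1.0, -0.0], [-0.978, -0.002, 0.207], [-0.207, 0.0, -0.978]]
wrist_force: [-0.4, 0.9, -0.4]
gripper_width: 0.5
gripper_force: 0.0
```

```bash
cat >> h.py <<'E'
def rel(p):
    s=r.sense(); R=s["ee_rot"]; print("joints",s["joints"].round(0),"at",s["tcp_pos"].round(4),"F",s["wrist_force"].round(1),"\n",R.round(3)); print("tool shift units",(R.T@(np.array(p)-s["tcp_pos"])/.025).round(2))
E
python3 - <<'E'
from h import *
rel((.5203,-.178,.0235)); rel((.5203,-.178,.09))
im,d,W,c=cap("top"); D=np.load("top0.npz"); x=abs(im.astype(int)-D["im"]).max(-1)
z=W[...,2]; v,u=np.mgrid[0:480,0:640]
roi=(d>0)&(u>195)&(u<390)&(v>150)&(v<330)
for b,m in blobs(W,roi&(z>.037)&(z<.053)): print(b,rect(W,m),np.median(z[m]).round(3))
roi=(d>0)&(u>5)&(u<200)&(v>160)&(v<310)
for b,m in blobs(W,roi&(z>.1)&(z<.3),20): print("bar",b,W[m].mean(0).round(3),z[m].max().round(3))
E
```

```text
joints [ -6.  17.  -6. -13. -68.  11.] at [ 0.5191 -0.1458  0.2011] F [-0.4  0.9 -0.4] 
 [[ 0.002 -1.    -0.   ]
 [-0.978 -0.002  0.207]
 [-0.207  0.    -0.978]]
tool shift units [ 2.73 -0.05  6.68]
joints [ -6.  17.  -6. -13. -68.  11.] at [ 0.5191 -0.1458  0.2011] F [-0.4  0.9 -0.4] 
 [[ 0.002 -1.    -0.   ]
 [-0.978 -0.002  0.207]
 [-0.207  0.    -0.978]]
tool shift units [ 2.18 -0.05  4.08]
[321, 212, 9, 50] (array([519.9, -95.8]), 88.0, 14.3, -0.4, 384) 0.045
bar [140, 161, 28, 23] [0.615 0.172 0.154] 0.21
```

>>> {"name": "jog_arm", "arguments": {"plan": "0.9 -0.05 0 0 0 0 0;0.9 0 0 0 0 0 0;0.93 0 1 0 0 0 0;0 0 1 0 0 0 0;0 0 1 0 0 0 0;0 0 1 0 0 0 0;0 0 0.8 0 0 0 0;0 0 0.6 0 0 0 0;0 0 0 0 0 0 0;0 0 0 0 0 0 0"}}

```text
time_s: 36.75
tcp_pos: [0.5208, -0.1852, 0.0551]
ee_rot: [[0.001, -1.0, -0.0], [-0.978, -0.001, 0.207], [-0.207, -0.0, -0.978]]
wrist_force: [0.0, 0.2, -0.5]
gripper_width: 0.503
gripper_force: 0.0
```

```bash
python3 - <<'E'
from h import *
rel((.5203,-.178,.0235))
wsee("w7.png",[(.5203,-.0222-k,.05) for k in(.12,.17)])
E
```

```text
joints [-10.  28. -13. -15. -52.  20.] at [ 0.5208 -0.1852  0.0551] F [ 0.   0.2 -0.5] 
 [[ 0.001 -1.    -0.   ]
 [-0.978 -0.001  0.207]
 [-0.207 -0.    -0.978]]
tool shift units [-0.02  0.02  1.3 ]
```

View pics/w7.png

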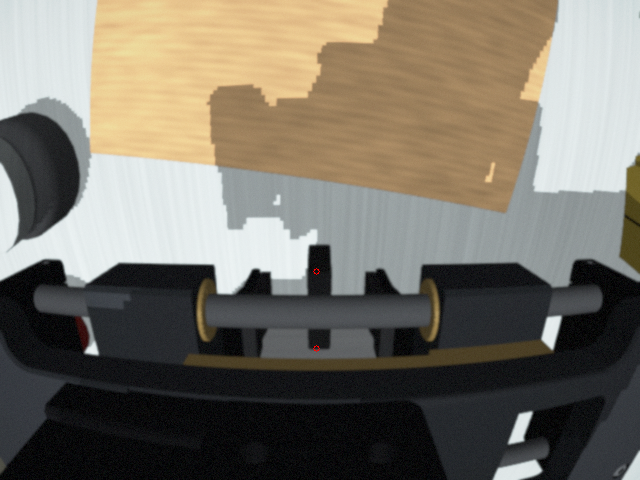

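The fin at (318,250–348) lies centred between the fingers. I'm descending, gripping, then turning and aligning the tray to the rack axis.

>>> {"name": "jog_arm", "arguments": {"plan": "0 0 0.5 0 0 0 0;0 0 0.5 0 0 0 0;0 0 0.3 0 0 0 0;0 0 0 0 0 0 0;0 0 0 0 0 0 0;0 0 0 0 0 0 1;0 0 0 0 0 0 1;0 0 0 0 0 0 1;0 0 0 0 0 0 1;0 0 0 0 0 0 1"}}

```text
time_s: 37.8
tcp_pos: [0.5205, -0.1785, 0.0232]
ee_rot: [[0.0, -1.0, 0.0], [-0.978, -0.0, 0.208], [-0.208, -0.0, -0.978]]
wrist_force: [-1.0, -0.2, 3.2]
gripper_width: 0.134
gripper_force: 30.0
```

>>> {"name": "jog_arm", "arguments": {"plan": "0 0.22 0 0.034 0 0.16 1;0 0.22 0 0.034 0 0.16 1;0 0.22 0 0.034 0 0.16 1;0 0.22 0 0.034 0 0.16 1;0 0 0 0 0 0 1;0 0 0 0 0 0 1;0 0 0 0 0 0 1;0 0 0 0 0 0 1;0 0 0 0 0 0 1;0 0 0 0 0 0 1"}}

```text
time_s: 38.8
tcp_pos: [0.4983, -0.1777, 0.0232]
ee_rot: [[-0.089, -0.996, 0.018], [-0.974, 0.091, 0.207], [-0.208, 0.0, -0.978]]
wrist_force: [-0.7, -0.3, 3.9]
gripper_width: 0.135
gripper_force: 30.0
```

```bash
cat >> h.py <<'E'
M=np.array([.5325,.1955]);EX=np.array([np.cos(np.radians(84.75)),np.sin(np.radians(84.75))]);EY=np.array([-EX[1],EX[0]])
def status():
    im,d,W,c=cap("top"); z=W[...,2]; 
    for nm,lo,hi,k in(("pad",.037,.055,0),("plate",.064,.08,1)):
        for b,m in blobs(W,(d>0)&(z>lo)&(z<hi)&(W[...,0]>.43)&(W[...,0]<.61)&(W[...,1]<.45)&(W[...,1]>-.25)):
            c,L,w,a,n=rect(W,m); q=c/1000-M; print(nm,b,c,L,w,a,"rack frame",(q@EX).round(4),(q@EY).round(4))
    return im
E
python3 - <<'E'
from h import *
save("top3.png",status()); s=r.sense(); g=(s["tcp_pos"]-.019*s["ee_rot"][:,2]); q=g[:2]-M
print("grasp rack frame",(q@EX).round(4),(q@EY).round(4),g.round(4)); R=s["ee_rot"];print(R.round(3))
e=np.append(EX,0); print("per metre along EX in tool units/25mm:",(R.T@e).round(3), "EY",(R.T@np.append(EY,0)).round(3))
E
```

```text
pad [56, 189, 100, 10] [601.8 298.6] 181.7 1.3 84.8 rack frame 0.109 -0.0596
pad [248, 214, 13, 50] [517.8  31.1] 88.2 15.7 -5.4 rack frame -0.1651 -0.0004
pad [351, 243, 14, 8] [ 500.9 -153. ] 23.2 12.0 83.8 rack frame -0.3499 -0.0004
plate [13, 185, 170, 94] [539.  301.4] 282.0 166.1 85.0 rack frame 0.1061 0.0032
plate [88, 187, 26, 6] [605.5 298.3] 44.3 8.0 84.3 rack frame 0.109 -0.0633
plate [72, 214, 58, 6] [556.2 296.4] 99.8 4.2 84.9 rack frame 0.1026 -0.0144
plate [345, 231, 8, 52] [ 482.1 -135.7] 88.9 6.2 -5.4 rack frame -0.3344 0.0199
plate [35, 255, 34, 7] [484.6 379.5] 58.5 7.8 85.4 rack frame 0.1788 0.0645
plate [69, 257, 43, 8] [478.3 312. ] 75.5 7.8 84.5 rack frame 0.1111 0.0646
grasp rack frame -0.3787 -0.0002 [ 0.498  -0.1816  0.0418]
[[-0.089 -0.996  0.019]
 [-0.974  0.091  0.207]
 [-0.208  0.    -0.978]]
per metre along EX in tool units/25mm: [-0.978 -0.001  0.208] EY [-0.001  1.     0.   ]
```

>>> {"name": "jog_arm", "arguments": {"plan": "-0.313 0 0.0665 0 0 0 1;-0.626 0 0.133 0 0 0 1;-0.626 0 0.133 0 0 0 1;-0.626 0 0.133 0 0 0 1;-0.626 0 0.133 0 0 0 1;-0.626 0 0.133 0 0 0 1;-0.626 0 0.133 0 0 0 1;-0.626 0 0.133 0 0 0 1;-0.626 0 0.133 0 0 0 1;-0.313 0 0.0665 0 0 0 1"}}

```text
time_s: 39.85
tcp_pos: [0.5119, -0.0341, 0.0232]
ee_rot: [[-0.087, -0.996, 0.019], [-0.975, 0.089, 0.206], [-0.207, -0.001, -0.978]]
wrist_force: [0.1, -5.0, 3.4]
gripper_width: 0.136
gripper_force: 30.0
```

```bash
cat >> h.py <<'E'
def gr():
    s=r.sense(); g=(s["tcp_pos"]-.019*s["ee_rot"][:,2]); q=g[:2]-M
    print("grasp rack frame",(q@EX).round(4),(q@EY).round(4),"z",g[2].round(4),"F",s["wrist_force"].round(1)); print(s["ee_rot"].round(3).tolist(),s["joints"].round(0))
E
python3 - <<'E'
from h import *
gr(); save("top4.png",status())
E
```

```text
grasp rack frame -0.2345 -0.0005 z 0.0418 F [ 0.1 -5.   3.4]
[[-0.087, -0.996, 0.019], [-0.975, 0.089, 0.206], [-0.207, -0.001, -0.978]] [  6.  26. -22. -18. -41.   2.]
pad [55, 189, 78, 8] [603.7 319. ] 141.5 1.3 84.8 rack frame 0.1295 -0.0596
pad [238, 243, 10, 21] [492.1  51.1] 35.6 15.5 -3.2 rack frame -0.1475 0.027
plate [13, 187, 133, 80] [538.3 329.1] 226.5 124.4 84.7 rack frame 0.1336 0.0064
plate [76, 187, 58, 7] [604.7 291.6] 101.2 8.0 85.3 rack frame 0.1023 -0.0631
plate [261, 246, 7, 30] [476.3   9.1] 50.5 6.7 -5.3 rack frame -0.1908 0.0389
```

>>> {"name": "jog_arm", "arguments": {"plan": "-0.313 0 0.0665 0 0 0 1;-0.626 0 0.133 0 0 0 1;-0.626 0 0.133 0 0 0 1;-0.626 0 0.133 0 0 0 1;-0.626 0 0.133 0 0 0 1;-0.626 0 0.133 0 0 0 1;-0.626 0 0.133 0 0 0 1;-0.626 0 0.133 0 0 0 1;-0.626 0 0.133 0 0 0 1;-0.313 0 0.0665 0 0 0 1"}}

```text
time_s: 40.9
tcp_pos: [0.5246, 0.1088, 0.0231]
ee_rot: [[-0.088, -0.996, 0.018], [-0.974, 0.09, 0.206], [-0.207, 0.0, -0.978]]
wrist_force: [-1.1, -5.9, 6.6]
gripper_width: 0.135
gripper_force: 30.0
```

```bash
python3 - <<'E'
from h import *
gr(); save("top5.png",status()); im,_=r.capture("side"); save("side2.png",cv2.resize(im[60:260,220:420],(600,600)))
E
```

```text
grasp rack frame -0.0909 -0.0001 z 0.0417 F [-1.1 -5.9  6.6]
[[-0.088, -0.996, 0.018], [-0.974, 0.09, 0.206], [-0.207, 0.0, -0.978]] [ 22.  26. -21. -17. -38. -14.]
plate [22, 187, 35, 13] [595.7 407.1] 61.5 21.7 81.8 rack frame 0.2165 -0.0436
plate [178, 248, 7, 21] [482.  152.3] 35.3 6.3 -5.6 rack frame -0.0476 0.0463
plate [105, 252, 51, 27] [470.4 242.8] 86.1 45.4 89.8 rack frame 0.0414 0.0662
```

View pics/side2.png

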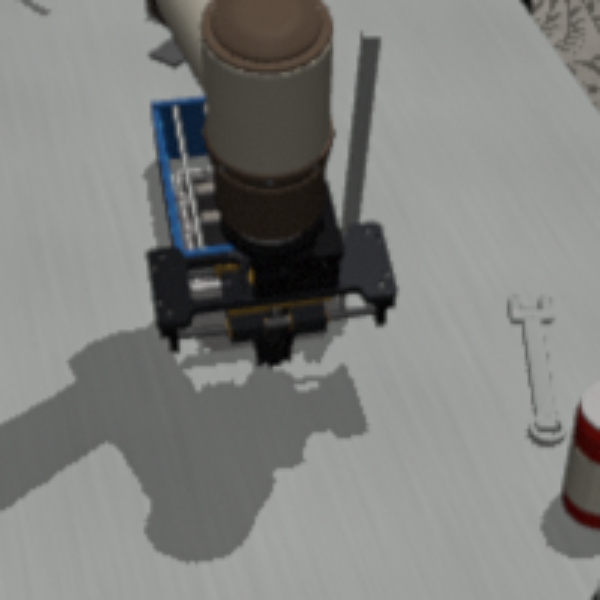

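The bar stands upright at (365,130) in the crop, and the hand's right edge at (390,280) comes close to its foot. I'll regrip 8 mm further back on the fin for the last stretch.

>>> {"name": "jog_arm", "arguments": {"plan": "-0.313 0 0.0665 0 0 0 1;-0.313 0 0.0665 0 0 0 1;-0.313 0 0.0665 0 0 0 1;0 0 0 0 0 0 1;0 0 0 0 0 0 0.5;0 0 0 0 0 0 0.5;0 0 0 0 0 0 0.5;0.313 0 -0.0665 0 0 0 0.5;0 0 0 0 0 0 0.5;0 0 0 0 0 0 0.5"}}

```text
time_s: 42.0
tcp_pos: [0.5262, 0.1247, 0.023]
ee_rot: [[-0.09, -0.996, 0.019], [-0.974, 0.092, 0.207], [-0.208, 0.0, -0.978]]
wrist_force: [-0.4, -0.6, -0.1]
gripper_width: 0.251
gripper_force: 0.0
```

>>> {"name": "jog_arm", "arguments": {"plan": "0 0 0 0 0 0 1;0 0 0 0 0 0 1;0 0 0 0 0 0 1;0 0 0 0 0 0 1;-0.2 0 0.0425 0 0 0 1;-0.2 0 0.0425 0 0 0 1;0 0 0 0 0 0 1;0 0 0 0 0 0 1;0 0 0 0 0 0 1;0 0 0 0 0 0 1"}}

```text
time_s: 43.0
tcp_pos: [0.5269, 0.1351, 0.0231]
ee_rot: [[-0.089, -0.996, 0.019], [-0.974, 0.091, 0.207], [-0.208, 0.0, -0.978]]
wrist_force: [-0.6, -1.9, 1.4]
gripper_width: 0.135
gripper_force: 30.0
```

```bash
python3 - <<'E'
from h import *
gr(); save("top6.png",status())
E
```

```text
grasp rack frame -0.0646 0.0 z 0.0416 F [-0.6 -1.9  1.4]
[[-0.089, -0.996, 0.019], [-0.974, 0.091, 0.207], [-0.208, 0.0, -0.978]] [ 25.  27. -21. -17. -38. -17.]
pad [165, 247, 5, 21] [485.8 184.3] 36.4 2.3 -4.8 rack frame -0.0154 0.0455
plate [21, 187, 48, 17] [599.4 398.4] 84.5 28.3 -81.6 rack frame 0.2082 -0.0481
plate [87, 187, 29, 5] [605.8 297.7] 50.6 7.1 84.4 rack frame 0.1085 -0.0636
plate [158, 248, 8, 19] [483.8 186.6] 32.1 7.4 -7.8 rack frame -0.0133 0.0477
plate [106, 250, 50, 29] [472.  241.8] 84.7 49.0 -89.9 rack frame 0.0406 0.0645
```

>>> {"name": "jog_arm", "arguments": {"plan": "-0.1 0 0.0212 0 0 0 1;-0.1 0 0.0212 0 0 0 1;-0.1 0 0.0212 0 0 0 1;-0.08 0 0.017 0 0 0 1;0 0 0 0 0 0 1;0 0 0 0 0 0 1;0 0 0 0 0 0 1;0 0 0 0 0 0 1;0 0 0 0 0 0 1;0 0 0 0 0 0 1"}}

```text
time_s: 44.05
tcp_pos: [0.528, 0.1445, 0.023]
ee_rot: [[-0.089, -0.996, 0.019], [-0.974, 0.091, 0.207], [-0.208, 0.0, -0.978]]
wrist_force: [-0.2, -4.5, 3.2]
gripper_width: 0.132
gripper_force: 30.0
```

>>> {"name": "jog_arm", "arguments": {"plan": "-0.05 0 0.0106 0 0 0 1;-0.05 0 0.0106 0 0 0 1;0 0 0 0 0 0 1;0 0 0 0 0 0 1;0 0 0 0 0 0 1;0 0 0 0 0 0 1;0 0 0 0 0 0 1;0 0 0 0 0 0 1;0 0 0 0 0 0 1;0 0 0 0 0 0 1"}}

```text
time_s: 45.05
tcp_pos: [0.5281, 0.146, 0.023]
ee_rot: [[-0.089, -0.996, 0.018], [-0.974, 0.091, 0.205], [-0.206, 0.0, -0.978]]
wrist_force: [0.1, -8.9, 3.9]
gripper_width: 0.136
gripper_force: 30.0
```

>>> {"name": "jog_arm", "arguments": {"plan": "-0.05 0 0.0106 0 0 0 1;-0.05 0 0.0106 0 0 0 1;0 0 0 0 0 0 1;0 0 0 0 0 0 1;0 0 0 0 0 0 1;0 0 0 0 0 0 1;0 0 0 0 0 0 1;0 0 0 0 0 0 1;0 0 0 0 0 0 1;0 0 0 0 0 0 1"}}

```text
time_s: 46.05
tcp_pos: [0.5281, 0.1461, 0.0231]
ee_rot: [[-0.089, -0.996, 0.017], [-0.975, 0.091, 0.203], [-0.203, 0.001, -0.979]]
wrist_force: [0.6, -18.8, 6.2]
gripper_width: 0.133
gripper_force: 30.0
```

```bash
python3 - <<'E'
from h import *
gr(); save("top7.png",status())
E
```

```text
grasp rack frame -0.0535 -0.0001 z 0.0417 F [  0.6 -18.8   6.2]
[[-0.089, -0.996, 0.017], [-0.975, 0.091, 0.203], [-0.203, 0.001, -0.979]] [ 26.  27. -21. -17. -38. -18.]
pad [155, 246, 9, 28] [481.3 196.3] 48.8 7.1 -14.8 rack frame -0.0039 0.0511
plate [21, 187, 46, 18] [592.  398.2] 79.6 30.9 84.8 rack frame 0.2073 -0.0407
plate [89, 187, 29, 5] [605.2 294.2] 48.7 7.8 89.2 rack frame 0.1049 -0.0634
plate [125, 247, 34, 32] [476.2 223.1] 56.4 55.0 85.5 rack frame 0.0223 0.0586
plate [100, 260, 25, 7] [474.9 273.3] 41.6 7.5 84.6 rack frame 0.0722 0.0645
```

>>> {"name": "jog_arm", "arguments": {"plan": "0.06 0 -0.013 0 0 0 1;0 0 0 0 0 0 0.4;0 0 0 0 0 0 0.4;0 0 0 0 0 0 0.4;0 0 0 0 0 0 0.4;0.3 0 -0.0635 0 0 0 0.4;0.3 0 -0.5 0 0 0 0.4;0.3 0 -1 0 0 0 0.4;0.5 0 -1 0 0 0 0;1 0 -1 0 0 0 0"}}

```text
time_s: 47.1
tcp_pos: [0.5216, 0.0711, 0.0996]
ee_rot: [[-0.087, -0.996, 0.02], [-0.974, 0.09, 0.207], [-0.208, -0.002, -0.978]]
wrist_force: [0.4, -0.3, 0.1]
gripper_width: 0.406
gripper_force: 0.0
```

>>> {"name": "jog_arm", "arguments": {"plan": "1 0 -1 0 0 0 0;1 0 -1 0 0 0 0;1 0 -1 0 0 0 0;0 0 -1 0 0 0 0;0 0 -1 0 0 0 0;0 0 -1 0 0 0 0;0 0 -1 0 0 0 0;0 0 0 0 0.75 0 0;0 0 0 0 0.75 0 0;0 0 0 0 0 0 0"}}

```text
time_s: 48.1
tcp_pos: [0.5105, -0.0372, 0.2538]
ee_rot: [[-0.088, -0.996, -0.0], [-0.996, 0.088, -0.002], [0.002, -0.0, -1.0]]
wrist_force: [0.5, 1.0, -0.3]
gripper_width: 0.502
gripper_force: 0.0
```

```bash
python3 - <<'E'
from h import *
gr(); im=status(); save("top8.png",cv2.resize(im[150:330,0:240],(800,600)))
cal=r.get_calibration("top"); 
im,d,W,c=cap("top"); z=W[...,2]; v,u=np.mgrid[0:480,0:640]
for b,m in blobs(W,(d>0)&(u<260)&(v>150)&(v<310)&(z>.1)&(z<.28)&(W[...,0]>.58)&(W[...,0]<.68),15):
    print("bar",b,W[m].mean(0).round(3),W[m][z[m].argmax()].round(3))
E
```

```text
grasp rack frame -0.2337 0.0007 z 0.2728 F [ 0.5  1.  -0.3]
[[-0.088, -0.996, -0.0], [-0.996, 0.088, -0.002], [0.002, -0.0, -1.0]] [ 14.  10. -12.   0. -68. -19.]
pad [155, 247, 10, 30] [478.  198.3] 52.0 9.3 -3.5 rack frame -0.0022 0.0545
plate [128, 249, 31, 30] [474.8 220.6] 52.1 50.7 -6.1 rack frame 0.0197 0.0598
```

View pics/top8.png

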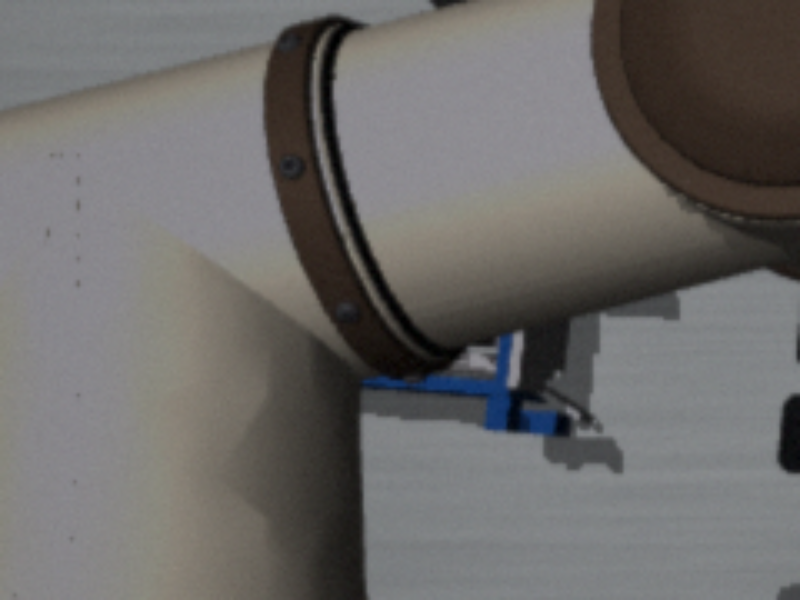

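>>> {"name": "jog_arm", "arguments": {"plan": "0 0 -1 0 0 -1 0;0 0 -1 0 0 -1 0;0 0 -0.5 0 0 -1 0;0 0 0 0 0 -1 0;0 0 0 0 0 -1 0;0 0 0 0 0 -1 0;0 0 0 0 0 -1 0;0 0 0 0 0 -1 0;0 0 0 0 0 -1 0;0 0 0 0 0 -1 0"}}

```text
time_s: 49.2
tcp_pos: [0.5111, -0.0386, 0.3161]
ee_rot: [[0.966, -0.259, 0.0], [-0.259, -0.966, 0.002], [-0.0, -0.002, -1.0]]
wrist_force: [0.5, 0.2, 0.8]
gripper_width: 0.5
gripper_force: 0.0
```

>>> {"name": "jog_arm", "arguments": {"plan": "0 0 0 0 0 -1 0;0 0 0 0 0 -0.2 0;0 0 0 0 0 0 0;0 0 0 0 0 0 0;0 0 0 0 0 0 0;0 0 0 0 0 0 0;0 0 0 0 0 0 0;0 0 0 0 0 0 0;0 0 0 0 0 0 0;0 0 0 0 0 0 0"}}

```text
time_s: 50.2
tcp_pos: [0.5113, -0.0377, 0.3158]
ee_rot: [[0.995, -0.098, -0.0], [-0.098, -0.995, 0.0], [-0.0, -0.0, -1.0]]
wrist_force: [0.2, -0.6, 0.3]
gripper_width: 0.495
gripper_force: 0.0
```

```bash
python3 - <<'E'
from h import *
go(.6323,.1721,.31,-5.25)
im,d,W,c=cap("top"); z=W[...,2]; v,u=np.mgrid[0:480,0:640]
for b,m in blobs(W,(d>0)&(u<200)&(v>150)&(v<310)&(z>.1)&(z<.29)&(W[...,0]>.58)&(W[...,0]<.68)&(W[...,1]>.14),15):
    print("bar",b,W[m].mean(0).round(3),W[m][z[m].argmax()].round(3))
m=(d>0)&(z>.064)&(z<.08)&(W[...,1]>.15)&(W[...,1]<.24)&(W[...,0]>.42)&(W[...,0]<.56)
print(rect(W,m)); save("top9.png",cv2.resize(im[150:330,0:240],(800,600)))
E
```

```text
at [ 0.5113 -0.0377  0.3158] yaw -5.6 tilt [-0.  0.] F [ 0.2 -0.6  0.3] w 0.495 t 50.2
turn units -0.05 shift units [ 4.05 -8.8   0.23]
(array([481.2, 210.8]), 86.2, 59.0, 11.6, 544)
```

View pics/top9.png

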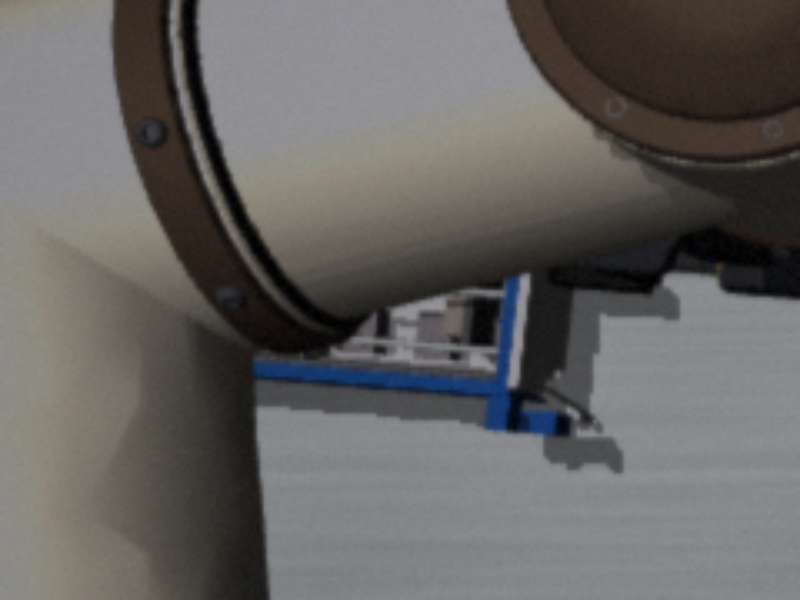

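```bash
python3 - <<'E'
from h import *
im,d,W,c=cap("side")
m=(d>0)&(W[...,0]>.58)&(W[...,0]<.68)&(W[...,1]>.15)&(W[...,1]<.2)&(W[...,2]>.12)&(W[...,2]<.3)
P=W[m]; print(len(P))
if len(P)>20:
    f=np.polyfit(P[:,2],P[:,0],1); g=np.polyfit(P[:,2],P[:,1],1); print("x at z=.246",np.polyval(f,.246),"slope deg",np.degrees(np.arctan(f[0])),"y",np.polyval(g,.246),"zmax",P[:,2].max(), P[:,1].min())
E
```

```text
181
x at z=.246 0.6244371703688987 slope deg 5.401959739678925 y 0.16978518253656233 zmax 0.27326463129203826 0.16340636287678556
```

>>> {"name": "jog_arm", "arguments": {"plan": "0.45 -0.98 0 0 0 -0.04 0;0.45 -0.98 0 0 0 0 0;0.45 -0.98 0 0 0 0 0;0.45 -0.98 0 0 0 0 0;0.45 -0.98 0 0 0 0 0;0.45 -0.98 0 0 0 0 0;0.45 -0.98 0 0 0 0 0;0.45 -0.97 0 0 0 0 0;0.45 -0.97 0 0 0 0 0;0 0 0 0 0 0 0"}}

```text
time_s: 51.3
tcp_pos: [0.6336, 0.1745, 0.314]
ee_rot: [[0.996, -0.09, -0.002], [-0.09, -0.996, -0.0], [-0.001, 0.001, -1.0]]
wrist_force: [0.2, 0.0, 0.6]
gripper_width: 0.504
gripper_force: 0.0
```

>>> {"name": "jog_arm", "arguments": {"plan": "0 0 0 0 0 0 0;0 0 0 0 0 0 0;0 0 0 0 0 0 0;0 0 0 0 0 0 0;0 0 0 0 0 0 0;0 0 0 0 0 0 0;0 0 0 0 0 0 0;0 0 0 0 0 0 0;0 0 0 0 0 0 0;0 0 0 0 0 0 0"}}

```text
time_s: 52.3
tcp_pos: [0.6326, 0.1719, 0.3158]
ee_rot: [[0.996, -0.093, -0.0], [-0.093, -0.996, -0.0], [-0.0, 0.0, -1.0]]
wrist_force: [1.2, -0.2, -0.1]
gripper_width: 0.499
gripper_force: 0.0
```

```bash
python3 - <<'E'
from h import *
go(.6323,.1721,.2271,-5.25)
E
```

```text
at [0.6326 0.1719 0.3158] yaw -5.3 tilt [-0. -0.] F [ 1.2 -0.2 -0.1] w 0.499 t 52.3
turn units -0.01 shift units [-0.01 -0.01  3.55]
```

>>> {"name": "jog_arm", "arguments": {"plan": "0 0 1 0 0 0 0;0 0 1 0 0 0 0;0 0 1 0 0 0 0;0 0 0.55 0 0 0 0;0 0 0 0 0 0 0;0 0 0 0 0 0 1;0 0 0 0 0 0 1;0 0 0 0 0 0 1;0 0 0 0 0 0 1;0 0 0 0 0 0 1"}}

```text
time_s: 53.3
tcp_pos: [0.6328, 0.172, 0.2276]
ee_rot: [[0.996, -0.093, 0.001], [-0.093, -0.996, 0.0], [0.001, -0.0, -1.0]]
wrist_force: [-0.2, -0.3, 0.5]
gripper_width: 0.13
gripper_force: 0.0
```

>>> {"name": "jog_arm", "arguments": {"plan": "-0.3 0 -0.02 0 0 0 1;-0.64 0 -0.02 0 0 0 1;-0.64 0 0.03 0 0 0 1;-0.63 0 0.09 0 0 0 1;-0.62 0 0.14 0 0 0 1;-0.61 0 0.2 0 0 0 1;-0.59 0 0.25 0 0 0 1;-0.56 0 0.3 0 0 0 1;-0.54 0 0.35 0 0 0 1;-0.5 0 0.39 0 0 0 1"}}

```text
time_s: 54.3
tcp_pos: [0.4928, 0.185, 0.1855]
ee_rot: [[0.996, -0.092, 0.004], [-0.092, -0.996, 0.001], [0.004, -0.001, -1.0]]
wrist_force: [3.2, -0.3, -0.0]
gripper_width: 0.115
gripper_force: 30.0
```

>>> {"name": "jog_arm", "arguments": {"plan": "-0.47 0 0.44 0 0 0 1;-0.43 0 0.47 0 0 0 1;-0.38 0 0.51 0 0 0 1;-0.34 0 0.54 0 0 0 1;-0.29 0 0.57 0 0 0 1;-0.24 0 0.59 0 0 0 1;-0.19 0 0.61 0 0 0 1;-0.13 0 0.62 0 0 0 1;0 0 0 0 0 0 1;0 0 0 0 0 0 1"}}

```text
time_s: 55.3
tcp_pos: [0.4311, 0.1906, 0.0759]
ee_rot: [[0.996, -0.092, 0.0], [-0.092, -0.996, -0.0], [0.0, 0.0, -1.0]]
wrist_force: [2.7, -2.6, -1.4]
gripper_width: 0.107
gripper_force: 30.0
```

>>> {"name": "jog_arm", "arguments": {"plan": "-0.08 0 0.5 0 0 0 1;-0.02 0 0.3 0 0 0 1;0 0 0.2 0 0 0 1;0 0 0.1 0 0 0 1;0 0 0.1 0 0 0 1;0 0 0 0 0 0 1;0 0 0 0 0 0 1;0 0 0 0 0 0 1;0 0 0 0 0 0 1;0 0 0 0 0 0 1"}}

```text
time_s: 56.3
tcp_pos: [0.4288, 0.1909, 0.0485]
ee_rot: [[0.996, -0.091, 0.001], [-0.091, -0.996, -0.0], [0.001, 0.0, -1.0]]
wrist_force: [-5.1, -4.8, 22.8]
gripper_width: 0.113
gripper_force: 30.0
```

>>> {"name": "jog_arm", "arguments": {"plan": "0 0 -0.05 0 0 0 0.3;0 0 0 0 0 0 0.3;0 0 0 0 0 0 0.3;0 0 0 0 0 0 0;0 0 -0.5 0 0 0 0;0 0 -1 0 0 0 0;0 0 -1 0 0 0 0;0 0 -1 0 0 0 0;-0.2 1 -1 0 0 0 0;-0.2 1 -1 0 0 0 0"}}

```text
time_s: 57.3
tcp_pos: [0.4134, 0.1417, 0.1847]
ee_rot: [[0.996, -0.092, -0.001], [-0.092, -0.996, -0.001], [-0.001, 0.001, -1.0]]
wrist_force: [0.5, -0.3, -0.4]
gripper_width: 0.501
gripper_force: 0.0
```

>>> {"name": "jog_arm", "arguments": {"plan": "-0.2 1 -1 0 0 0 0;-0.2 1 0 0 0 0 0;-0.2 1 0 0 0 0 0;0 1 0 0 0 0 0;0 1 0 0 0 0 0;0 1 0 0 0 0 0;0 1 0 0 0 0 0;0 1 0 0 0 0 0;0 1 0 0 0 0 0;0 0 0 0 0 0 0"}}

```text
time_s: 58.3
tcp_pos: [0.3773, -0.0822, 0.2088]
ee_rot: [[0.995, -0.096, -0.002], [-0.096, -0.995, -0.0], [-0.002, 0.0, -1.0]]
wrist_force: [0.2, 0.6, -0.3]
gripper_width: 0.5
gripper_force: 0.0
```

```bash
python3 - <<'E'
from h import *
im,d,W,c=cap("top"); z=W[...,2]; im2=im.astype(int); save("top10.png",cv2.resize(im[150:330,0:240],(800,600)))
q=W-np.append(M,0); lx=q[...,0]*EX[0]+q[...,1]*EX[1]; ly=q[...,0]*EY[0]+q[...,1]*EY[1]
b=(d>0)&(lx>-.019)&(lx<-.010)&(ly>-.07)&(ly<.12)&(z>.06)&(z<.11)
f=np.polyfit(ly[b],z[b],1); print("bar z slope",f.round(4),b.sum())
o=np.load("top0.npz")["W"]; print(r.sense()["tcp_pos"],r.sense()["time_s"])
for bb,m in blobs(W,(d>0)&(z>.037)&(z<.055)&(lx>0)&(lx<.23)&(abs(ly)<.055),20): print("pad",lx[m].mean().round(3),ly[m].mean().round(3),m.sum())
m=(d>0)&(z>.062)&(z<.08)&(lx>-.0095)&(lx<.02)&(abs(ly)<.068); print("plate/header lx pct",np.percentile(lx[m],[1,5,25,50]).round(4))
m=(d>0)&(z>.035)&(z<.055)&(lx<-.02)&(lx>-.09)&(abs(ly)<.03);print("fin",rect(W,m),ly[m].mean().round(4),lx[m].min().round(4),lx[m].max().round(4))
E
```

```text
bar z slope [0.0019 0.07  ] 731
[ 0.37761421 -0.08142452  0.20882605] 58.35
pad 0.165 -0.03 123
pad 0.123 -0.03 127
pad 0.039 -0.031 122
pad 0.166 -0.002 151
pad 0.123 -0.001 151
pad 0.04 -0.002 148
pad 0.166 0.029 146
pad 0.123 0.028 140
pad 0.039 0.028 136
plate/header lx pct [-0.0092 -0.0081 -0.0045 -0.0001]
fin (array([529.7, 157.6]), 35.4, 12.2, 84.4, 155) -0.0002 -0.0556 -0.0202
```

View pics/top10.png

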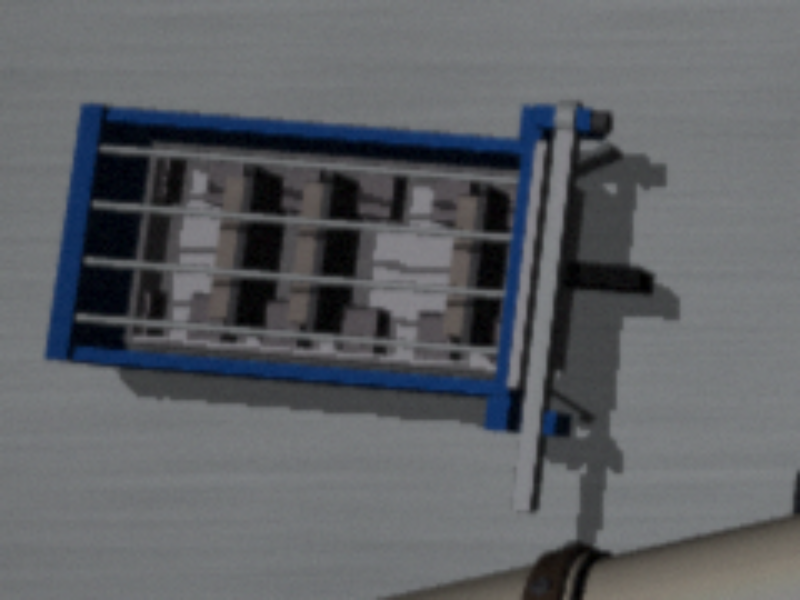

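The tray is home: the pads lie at 40, 123 and 166 mm behind the mouth plane against an expected 40, 124 and 166 mm. The bar is level in its catch, with a slope of 0.002, and the robot is clear.

```bash
python3 -c "
from station import r
print(r.finish_job())"
```

```text
the job is handed in; nothing more can be done
None
```

The job is handed in at about 58 s of the 210 s allowed: all three pads on the carton stand in tray slots, the tray is fully home in the rack, and the bar is level in its catch. My last camera check showed the tray within about 1 mm of home; the hand-in call gave no verdict.

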